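# Put the tasting bowls away in their pull-out tray

### The job

The tasting is over: pull the bowl tray all the way out of the chrome rack, nest every bowl left on the counter into the bowl of its own size that waits on the tray, so that there is one stack of large and one of small ones, each sitting straight and right down on the one below, then push the tray back in until it is shut. The bowls are thin china: grip them only as lightly as needed, set them down without knocks, move the tray smoothly so that the stacks stay standing, and leave the jars and bottles where they are.

Things in the scene. Friction and masses are not known exactly. Their poses are not given: they have to be found in the camera images.
- tray (a joint): shallow wooden pull-out tray of the chrome rack: how far it is out, m, from 0 (shut, under the rack) to 0.19 (fully out); starts at up to 0.02. It slides level towards the robot, along -x of the rack, needs about 2 N plus 8 N per m/s, and stays where left. Stacks on it stay standing if it moves slowly (up to 0.1 m/s); never faster than 0.35 m/s
- tray_handle (a point): middle of the tray's level steel bar handle (moves with the tray): 130 mm long, 11 mm thick, 46 mm above the counter, 42 mm in front of the tray's front board, whose top is 53 mm above the counter; two stems join them 58 mm either side of the middle, which is free to grip from above. x of this frame points into the rack (push), -x out (pull), y along the bar
- tray_floor (a point): centre of the tray's floor, 20 mm above the counter (moves with the tray); axes as the handle's, from which it lies 152 mm along x. The tray measures 220 mm (x) by 284 mm (y); side and back walls 22 mm high
- rack: small fixed rack: a wire shelf 190 (x) by 360 mm (y), 165 to 191 mm above the counter, two jars on it, on four chrome posts at x = 40 and 200 mm, y = 172 and -172 mm, 225 mm high; origin on the counter in front of it, its shelf starts at x = 25 mm; x points to its back. Shut, the tray's front 40 mm and handle stick out from under the shelf; fully out, the bowls on it are clear of it
- large0: first large china bowl, on the tray (left or right half): white with blue band, 50 mm high, upright collar 68 mm across and 16 mm high on top, cone below it from 58 to a 41 mm foot, mouth 62 mm, 0.12 to 0.21 kg. Nested in another its collar rests on the lower rim, 16 mm higher than the one below. Origin: middle of foot, z up. Cracks if squeezed over 40 N a finger or knocked over 40 N
- small0: first small china bowl, on the tray (left or right half): white with blue band, 44 mm high, upright collar 57 mm across and 15 mm high on top, cone below it from 47 to a 33 mm foot, mouth 51 mm, 0.08 to 0.13 kg. Nested in another its collar rests on the lower rim, 15 mm higher than the one below. Origin: middle of foot, z up. Cracks if squeezed over 40 N a finger or knocked over 40 N
- large1: large bowl, upright on the counter at the start (may be absent); same make, sizes, origin and fragility as large0. Bowls of one size are alike and may be stacked in any order
- large2: large bowl, upright on the counter at the start (may be absent); same make, sizes, origin and fragility as large0. Bowls of one size are alike and may be stacked in any order
- large3: large bowl, upright on the counter at the start (may be absent); same make, sizes, origin and fragility as large0. Bowls of one size are alike and may be stacked in any order
- small1: small bowl, upright on the counter at the start (may be absent); same make, sizes, origin and fragility as small0. Bowls of one size are alike and may be stacked in any order
- small2: small bowl, upright on the counter at the start (may be absent); same make, sizes, origin and fragility as small0. Bowls of one size are alike and may be stacked in any order
- small3: small bowl, upright on the counter at the start (may be absent); same make, sizes, origin and fragility as small0. Bowls of one size are alike and may be stacked in any order
- pickle_jar: green jar, 66 mm across, 85 mm high, among the bowls, full and closed; not part of the job, leave it where it stands; origin in the middle of its foot
- relish_jar: red jar, 62 mm across, 70 mm high, among the bowls, full and closed; not part of the job, leave it where it stands; origin in the middle of its foot
- bean_jar: amber jar, 72 mm across, 90 mm high, full and closed; not part of the job, leave it where it stands; origin in the middle of its foot
- beet_jar: dark red jar, 72 mm across, 85 mm high, full and closed; not part of the job, leave it where it stands; origin in the middle of its foot
- sauce_bottle: orange-red sauce bottle, 58 mm across, 200 mm high, full and closed; not part of the job, leave it where it stands; origin in the middle of its foot
- spice_jar: brown spice jar with black cap, 48 mm across, 100 mm high, full and closed; not part of the job, leave it where it stands; origin in the middle of its foot
Things that resemble listed ones, but are neither listed nor needed, are in the scene too. Leave any purple look-alike of the large1 alone. Leave any yellow look-alike of the large2 alone.

How it is judged:
On the way, in this order (a step that is already met when the one before it is completed fails the run):
1. the tray is pulled all the way out (value of joint tray above 0.175 m), for 0.2 s.
2. with the tray still out, every bowl is nested in the stack of its size (horizontal distance between each of large1, large2, large3 and large0 below 0.006 m and angle between each of large1, large2, large3, small1, small2, small3, large0, small0's own z axis and vertical below 0.07 rad and (z of large1 in the frame of large0 between 0.012 and 0.02 m or z of large1 in the frame of large0 between 0.028 and 0.036 m or z of large1 in the frame of large0 between 0.044 and 0.052 m) and (z of large2 in the frame of large0 between 0.012 and 0.02 m or z of large2 in the frame of large0 between 0.028 and 0.036 m or z of large2 in the frame of large0 between 0.044 and 0.052 m) and (z of large3 in the frame of large0 between 0.012 and 0.02 m or z of large3 in the frame of large0 between 0.028 and 0.036 m or z of large3 in the frame of large0 between 0.044 and 0.052 m) and horizontal distance between each of small1, small2, small3 and small0 below 0.006 m and (z of small1 in the frame of small0 between 0.011 and 0.019 m or z of small1 in the frame of small0 between 0.026 and 0.034 m or z of small1 in the frame of small0 between 0.041 and 0.049 m) and (z of small2 in the frame of small0 between 0.011 and 0.019 m or z of small2 in the frame of small0 between 0.026 and 0.034 m or z of small2 in the frame of small0 between 0.041 and 0.049 m) and (z of small3 in the frame of small0 between 0.011 and 0.019 m or z of small3 in the frame of small0 between 0.026 and 0.034 m or z of small3 in the frame of small0 between 0.041 and 0.049 m) and z of large0 in the frame of tray_floor between -0.006 and 0.006 m and x of large0 in the frame of tray_floor between -0.1 and 0.1 m and y of large0 in the frame of tray_floor between -0.13 and 0.13 m and z of small0 in the frame of tray_floor between -0.006 and 0.006 m and x of small0 in the frame of tray_floor between -0.1 and 0.1 m and y of small0 in the frame of tray_floor between -0.13 and 0.13 m and value of joint tray above 0.16 m), for 0.3 s.
At the end, for the whole second after the job is handed in: tray shut within 12 mm; bottom bowls upright on its floor; every other bowl nested on its own size: within 6 mm of the bottom one's axis, upright within 4 degrees, one to three steps (16 or 15 mm, within 4 mm) above it; all at rest and released (horizontal distance between each of large1, large2, large3 and large0 below 0.006 m and angle between each of large1, large2, large3, small1, small2, small3, large0, small0's own z axis and vertical below 0.07 rad and (z of large1 in the frame of large0 between 0.012 and 0.02 m or z of large1 in the frame of large0 between 0.028 and 0.036 m or z of large1 in the frame of large0 between 0.044 and 0.052 m) and (z of large2 in the frame of large0 between 0.012 and 0.02 m or z of large2 in the frame of large0 between 0.028 and 0.036 m or z of large2 in the frame of large0 between 0.044 and 0.052 m) and (z of large3 in the frame of large0 between 0.012 and 0.02 m or z of large3 in the frame of large0 between 0.028 and 0.036 m or z of large3 in the frame of large0 between 0.044 and 0.052 m) and horizontal distance between each of small1, small2, small3 and small0 below 0.006 m and (z of small1 in the frame of small0 between 0.011 and 0.019 m or z of small1 in the frame of small0 between 0.026 and 0.034 m or z of small1 in the frame of small0 between 0.041 and 0.049 m) and (z of small2 in the frame of small0 between 0.011 and 0.019 m or z of small2 in the frame of small0 between 0.026 and 0.034 m or z of small2 in the frame of small0 between 0.041 and 0.049 m) and (z of small3 in the frame of small0 between 0.011 and 0.019 m or z of small3 in the frame of small0 between 0.026 and 0.034 m or z of small3 in the frame of small0 between 0.041 and 0.049 m) and z of large0 in the frame of tray_floor between -0.006 and 0.006 m and x of large0 in the frame of tray_floor between -0.1 and 0.1 m and y of large0 in the frame of tray_floor between -0.13 and 0.13 m and z of small0 in the frame of tray_floor between -0.006 and 0.006 m and x of small0 in the frame of tray_floor between -0.1 and 0.1 m and y of small0 in the frame of tray_floor between -0.13 and 0.13 m and linear speed of each of large0, small0, large1, large2, large3, small1, small2, small3 below 0.02 m/s and value of joint tray below 0.012 m); the robot touches nothing.
It fails at once if a bowl is squeezed too hard (over 80 N from the two fingers together) (contact force between the fingers and large0 above 80 N or contact force between the fingers and small0 above 80 N or contact force between the fingers and large1 above 80 N or contact force between the fingers and large2 above 80 N or contact force between the fingers and large3 above 80 N or contact force between the fingers and small1 above 80 N or contact force between the fingers and small2 above 80 N or contact force between the fingers and small3 above 80 N).
It fails at once if a bowl in or by the hand is knocked, pressed or dropped hard against another or against the tray (over 40 N) ((distance between large0 and the grasp point below 0.12 m and (contact force between large0 and small0 above 40 N or contact force between large0 and large1 above 40 N or contact force between large0 and large2 above 40 N or contact force between large0 and large3 above 40 N or contact force between large0 and small1 above 40 N or contact force between large0 and small2 above 40 N or contact force between large0 and small3 above 40 N or contact force between large0 and rack above 40 N)) or (distance between small0 and the grasp point below 0.12 m and (contact force between small0 and large0 above 40 N or contact force between small0 and large1 above 40 N or contact force between small0 and large2 above 40 N or contact force between small0 and large3 above 40 N or contact force between small0 and small1 above 40 N or contact force between small0 and small2 above 40 N or contact force between small0 and small3 above 40 N or contact force between small0 and rack above 40 N)) or (distance between large1 and the grasp point below 0.12 m and (contact force between large1 and large0 above 40 N or contact force between large1 and small0 above 40 N or contact force between large1 and large2 above 40 N or contact force between large1 and large3 above 40 N or contact force between large1 and small1 above 40 N or contact force between large1 and small2 above 40 N or contact force between large1 and small3 above 40 N or contact force between large1 and rack above 40 N)) or (distance between large2 and the grasp point below 0.12 m and (contact force between large2 and large0 above 40 N or contact force between large2 and small0 above 40 N or contact force between large2 and large1 above 40 N or contact force between large2 and large3 above 40 N or contact force between large2 and small1 above 40 N or contact force between large2 and small2 above 40 N or contact force between large2 and small3 above 40 N or contact force between large2 and rack above 40 N)) or (distance between large3 and the grasp point below 0.12 m and (contact force between large3 and large0 above 40 N or contact force between large3 and small0 above 40 N or contact force between large3 and large1 above 40 N or contact force between large3 and large2 above 40 N or contact force between large3 and small1 above 40 N or contact force between large3 and small2 above 40 N or contact force between large3 and small3 above 40 N or contact force between large3 and rack above 40 N)) or (distance between small1 and the grasp point below 0.12 m and (contact force between small1 and large0 above 40 N or contact force between small1 and small0 above 40 N or contact force between small1 and large1 above 40 N or contact force between small1 and large2 above 40 N or contact force between small1 and large3 above 40 N or contact force between small1 and small2 above 40 N or contact force between small1 and small3 above 40 N or contact force between small1 and rack above 40 N)) or (distance between small2 and the grasp point below 0.12 m and (contact force between small2 and large0 above 40 N or contact force between small2 and small0 above 40 N or contact force between small2 and large1 above 40 N or contact force between small2 and large2 above 40 N or contact force between small2 and large3 above 40 N or contact force between small2 and small1 above 40 N or contact force between small2 and small3 above 40 N or contact force between small2 and rack above 40 N)) or (distance between small3 and the grasp point below 0.12 m and (contact force between small3 and large0 above 40 N or contact force between small3 and small0 above 40 N or contact force between small3 and large1 above 40 N or contact force between small3 and large2 above 40 N or contact force between small3 and large3 above 40 N or contact force between small3 and small1 above 40 N or contact force between small3 and small2 above 40 N or contact force between small3 and rack above 40 N))).
It fails at once if the tray is yanked or slammed (faster than 0.35 m/s) (velocity of joint tray above 0.35 m/s or velocity of joint tray below -0.35 m/s).
It fails at once if a jar or bottle is moved by more than 30 mm (distance of any of pickle_jar, relish_jar, bean_jar, beet_jar, sauce_bottle, spice_jar from where it was at the start of the episode above 0.03 m).
Of large1, large2, large3, small1, small2, small3 only 4 to 6 are there at a start; the rules pass over those that are not, and their reading is None.
At some moment in a run one of large1, large2, large3, small1, small2, small3 may be knocked a few centimetres aside while the robot is not near it.
It also fails if it takes over 210 s, if anything falls off the work surface, if the arm or the gripper's body presses on something with over 40 N, if the wrist force passes 120 N, or if a joint passes its speed limit or range.

### The arm

A 6-joint arm with a two-finger parallel gripper is mounted at the origin on the work surface. World frame = base frame: x ahead of the robot, y to its left, z up, the work surface at z = 0. Lengths are in m, angles in rad, forces in N, time in s.
With the tool pointing down it reaches from about 0.3 to 0.775 m from the base axis. Payload 14.6 kg.
Tool frame: the origin (TCP) lies on the centre line of the jaws, within the pads' length; the fingertips stand 19 mm ahead of it and the grasp point (between the pads) is the TCP; z points along the fingers, y is the line along which they close (so a half turn about z gives the same grasp; the last joint's range is limited). The gripper opens to 94 mm and grips with 3 to 60 N. Pads are 16 mm wide; open, the fingers measure 119 mm over their backs; the gripper's body (75 mm by 177 mm) begins 78 mm behind the grasp point.
Start: joints at [1.269, 0.3, 1.521, -0, 1.321, -0.067], TCP at [0.128, 0.535, 0.224] pointing down, gripper open.
Joint ranges: [-3.03, 3.03], [-0.79, 2.21], [0.23, 2.52], [-1.04, 4.18], [0, 3.07], [-2.55, 2.55]. Speed limits (rad/s): [2.22, 2.22, 2.57, 3.14, 3.14, 3.14].

### API

Orientations are given as [roll, pitch, yaw] about the fixed x, y, z axes, in that order (R = Rz(yaw) Ry(pitch) Rx(roll)).
In Python, from station import get_obs, camera, workorder gives the robot as it stands.
- The arm moves only by the tool play_rows, never from a script. Its argument "motion" is a list that holds one entry, the list of rows, each a list of 7 numbers: the shift along the tool's x, y, z as a fraction of full scale, then the turn, a rotation vector about the tool's x, y, z as a fraction of full scale, then the opening, from -1 (shut) to 1 (fully open). In form: [[[x, y, z, ax, ay, az, grip], ...]]. A call has 1 to 10 rows; each row is the pose to reach, as a shift and turn from the pose commanded when the call began, along the tool's axes at that moment, turning the shorter way round; what a row does not reach only later rows make up. Full scale, the value 1, is 0.25 m for a shift and 2 pi rad for a turn. A row lasts 1/10 s, in which the tool goes at most 50 mm and 8.59 degrees, less where a joint would pass 70% of its speed; a pose out of reach is approached as far as the arm can. A call with a number of a shift or a turn outside -1 to 1 is refused whole. A call with a gripper value outside its range is refused whole. The fingers move at their own pace and stop on an object; "grip_force" is the grip in N (left out, the last holds). Time passes only in rows, so rows that repeat a pose let the fingers close. It gives the time, the measured TCP pose, the force, the opening and the grip force at its end, in the units of the state.
- get_obs(): the state, without advancing time (a new reading comes with each control period).
- camera(name): name is "scene" or "top" or "wrist"; returns a dict with "frame" (420x560x3 uint8, red, green, blue), "z_map" (420x560 float32, m along the optical axis (not along the pixel's ray), 0 where there is no reading), "camera_matrix" (3x3 intrinsics, pixels), "T" (4x4, takes a point from camera to world coordinates); the wrist camera has in their place "T_tool_cam" (4x4, takes a point from camera to tool coordinates, whose origin is the TCP and whose axes are the flange's). Camera axes: x right, y up, looking along -z (the intrinsics and any distortion apply to the point x, -y, -z); pixel columns grow to the right and rows downward; lengths in m; the calibration is good to about 2 mm. The wrist camera is an equidistant fisheye: a pixel r from the principal point sees the ray r / f radians off the axis. A picture is of the moment at which its call begins: read the wrist's pose just before it.
- workorder.hand_in(): hands the job in; it is judged then, once.
The state is a dict: "time_s": time; "qpos": joint angles; "joint_vel": joint speeds; "tau": joint torques, N m; "ee_pos": TCP position; "eef_rot": TCP orientation; "force": force on the tool from outside, world axes, zero at the start; "moment": the same for the moment, N m; "grip_width": finger opening in m; "grip_force": force on a finger pad.
Only numpy, scipy, OpenCV 4.12 (cv2) and the standard library are available. Lean on these libraries where they do the work, as an engineer would, in place of code of your own. Each camera call takes 0.05 s, during which the arm holds its last target. There are 200 camera calls.

## Working session

There is one attempt and no reset: what is moved stays moved. The work goes in short steps, Python scripts to look and compute and a tool call to move; the robot and the scene stay as the last step left them, time stands still between calls to the robot, and variables do not carry over. Pictures are saved under pics/ and viewed, at most 14 in all, crops included, and the job is handed in when it is done.

Besides the shell and the picture viewer there is one more tool, called after "Request:" as name(argument=value, ...), one argument or row to a line, values as JSON. play_rows: Moves the arm, as the interface text tells. Its arguments: {"type":"object","properties":{"motion":{"type":"array"},"grip_force":{"type":"number"}},"required":["motion"]}

```bash
mkdir -p pics; ls; cat > h.py <<'E'
import numpy as np, cv2
from station import get_obs, camera, workorder
def snap(name, save=None):
    c=camera(name)
    if save: cv2.imwrite('pics/'+save, cv2.cvtColor(c['frame'],cv2.COLOR_RGB2BGR))
    return c
def cloud(c):
    K=np.array(c['camera_matrix']);z=c['z_map'];v,u=np.mgrid[0:z.shape[0],0:z.shape[1]]
    p=np.stack([(u-K[0,2])/K[0,0]*z,-(v-K[1,2])/K[1,1]*z,-z],-1)
    T=np.array(c['T']);return p@T[:3,:3].T+T[:3,3]
E
python3 - <<'E'
from h import *
o=get_obs();print(o)
a=snap('scene','s0.png');b=snap('top','t0.png')
for c in(a,b):print(c['camera_matrix'],c['T'],[k for k in c])
E
```

```text
pics
{'time_s': 0.0, 'qpos': array([ 1.26938780e+00,  3.00501754e-01,  1.52156194e+00,  1.52963285e-05,
        1.32068720e+00, -6.66159379e-02]), 'joint_vel': array([ 5.43045720e-05,  3.26186704e-03,  1.71054335e-03, -7.00726203e-04,
        1.67195550e-03,  1.69403779e-03]), 'tau': array([ 7.55366855e-04, -5.31810880e+01, -3.52726257e+01,  7.07967393e-02,
        2.44877703e-02, -1.04334961e-04]), 'ee_pos': array([0.12789202, 0.53468751, 0.2238776 ]), 'eef_rot': array([-3.14043797e+00, -9.18835559e-05,  2.90679622e+00]), 'force': array([ 0.17052695, -0.15394216,  0.40674034]), 'moment': array([ 0.0179928 , -0.01745715,  0.03865334]), 'grip_force': 0.0, 'grip_width': 0.09354803529987218}
[[400.79138724   0.         277.75137428]
 [  0.         400.79138724 212.58235102]
 [  0.           0.           1.        ]] [[ 0.97832588 -0.18917488  0.08421006  0.69567031]
 [ 0.20682471  0.9125448  -0.35282506 -0.49766967]
 [-0.01009981  0.36259461  0.93189224  1.35804632]
 [ 0.          0.          0.          1.        ]] ['frame', 'z_map', 'camera_matrix', 'T']
[[386.09356669   0.         275.85312005]
 [  0.         386.09356669 209.87258112]
 [  0.           0.           1.        ]] [[ 0.00319583  0.99605229 -0.08871088  0.4655588 ]
 [-0.9999195   0.00427227  0.01194706 -0.0022934 ]
 [ 0.01227889  0.08866556  0.99598577  1.06529506]
 [ 0.          0.          0.          1.        ]] ['frame', 'z_map', 'camera_matrix', 'T']
```

View pics/s0.png

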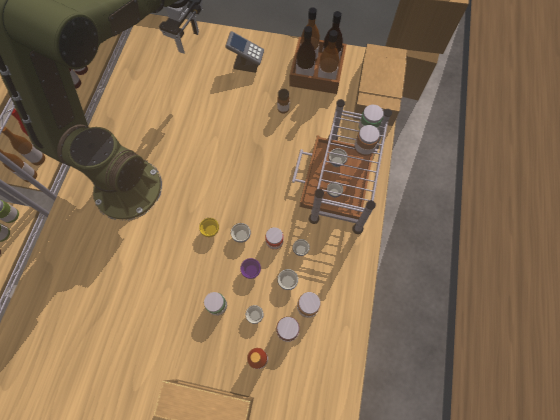

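View pics/t0.png

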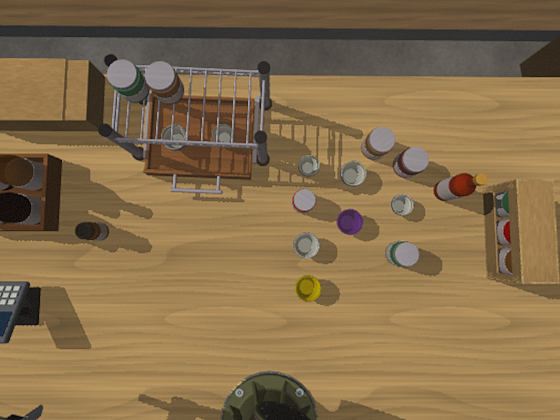

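The tray holds two bowls, at about (175,135) and (223,135) in the top view. Four white bowls are on the counter at (308,166), (353,173), (402,205) and (306,245). The purple (350,222) and yellow (308,289) ones stay where they are.

```bash
cat >> h.py <<'E'
def circ(P):
    from scipy.optimize import least_squares
    c0=P.mean(0)
    r=least_squares(lambda q:np.hypot(P[:,0]-q[0],P[:,1]-q[1])-q[2],[c0[0],c0[1],.03],loss='soft_l1',f_scale=.002)
    return r.x
def blobs(c,lo=.036,hi=.06,exc=None):
    X=cloud(c);z=X[...,2]
    m=((z>lo)&(z<hi)&(c['z_map']>0)).astype(np.uint8)
    n,l,s,ce=cv2.connectedComponentsWithStats(m,connectivity=8)
    for i in range(1,n):
        if s[i,4]<25: continue
        P=X[l==i];col=np.median(c['frame'][l==i],0)
        zt=np.percentile(P[:,2],90);R=P[P[:,2]>zt-.006]
        print(np.round(ce[i]),s[i,4],'ext',np.round(np.ptp(P,0),3),'mid',np.round((P.max(0)+P.min(0))/2,3),'zt %.4f'%zt,'circ',np.round(circ(R[:,:2]),4),col)
E
python3 - <<'E'
from h import *
for n in('top','scene'):
    print(n);c=camera(n);blobs(c,.036,.07)
c=camera('top');X=cloud(c)
for u,v in[(172,190),(196,190),(220,190),(152,173),(240,175),(110,61),(264,68),(107,131),(261,140),(175,135),(223,135),(150,105),(300,300),(380,144),(412,163),(465,187),(403,254),(304,200),(92,231)]:
    print(u,v,np.round(X[v,u],3))
o=get_obs();w=camera('wrist');print(w['camera_matrix'],w['T_tool_cam'])
E
```

```text
top
[ 70. 111.] 695 ext [0.16  0.26  0.034] mid [0.859 0.6   0.053] zt 0.0670 circ [0.882  0.5874 0.1205] [62. 50. 33.]
[150. 115.] 171 ext [0.125 0.02  0.009] mid [0.812 0.326 0.041] zt 0.0438 circ [ 0.7378 -1.2627  1.5938] [132.  84.  48.]
[196.  97.] 46 ext [0.01  0.034 0.009] mid [0.866 0.204 0.041] zt 0.0441 circ [0.8272 0.2067 0.0401] [134.  88.  52.]
[266. 100.] 25 ext [0.014 0.014 0.032] mid [0.857 0.012 0.053] zt 0.0650 circ [0.8657 0.0204 0.0156] [70. 64. 64.]
[211.  97.] 47 ext [0.009 0.034 0.009] mid [0.865 0.164 0.041] zt 0.0439 circ [0.9298 0.1626 0.0659] [128.  83.  49.]
[226.  98.] 44 ext [0.009 0.033 0.01 ] mid [0.862 0.122 0.042] zt 0.0443 circ [0.808  0.1228 0.0554] [122.   78.   47.5]
[241.  99.] 48 ext [0.011 0.033 0.009] mid [0.861 0.082 0.041] zt 0.0436 circ [0.9596 0.0733 0.0995] [126.5  83.   50. ]
[251. 120.] 140 ext [0.125 0.011 0.009] mid [0.803 0.054 0.041] zt 0.0438 circ [0.9634 4.4527 4.4019] [99. 66. 42.]
[166. 133.] 99 ext [0.036 0.023 0.034] mid [0.76  0.277 0.053] zt 0.0678 circ [0.748  0.2576 0.0301] [93. 90. 83.]
[179. 130.] 100 ext [0.04  0.04  0
[... 6793 characters left out ...]
 0.225]
175 135 [0.762 0.262 0.029]
223 135 [0.763 0.131 0.028]
150 105 [0.841 0.328 0.043]
300 300 [ 0.315 -0.081 -0.   ]
380 144 [ 0.725 -0.283  0.09 ]
412 163 [ 0.466 -0.002  1.065]
465 187 [ 0.606 -0.473  0.14 ]
403 254 [ 0.442 -0.336  0.087]
304 200 [ 0.58  -0.087  0.068]
92 231 [0.497 0.445 0.095]
[[325.1922621    0.         274.94330284]
 [  0.         325.1922621  216.21126946]
 [  0.           0.           1.        ]] [[-4.55598940e-04  9.71866912e-01  2.35530248e-01  6.79742860e-02]
 [ 9.99999891e-01  4.66975661e-04  7.47545872e-06  4.33656621e-05]
 [-1.02721742e-04  2.35530226e-01 -9.71867019e-01 -1.60437972e-01]
 [ 0.00000000e+00  0.00000000e+00  0.00000000e+00  1.00000000e+00]]
```

Request:
play_rows(
  motion=[
    [[-0.94,-0.51,-0.3,0,0,-0.0374,1],[-0.94,-0.51,-0.3,0,0,-0.0374,1],[-0.94,-0.51,-0.3,0,0,-0.0374,1],[-0.94,-0.51,-0.3,0,0,-0.0374,1],[-0.94,-0.51,-0.3,0,0,-0.0374,1],[-0.94,-0.51,-0.3,0,0,-0.0374,1],[-0.94,-0.51,-0.3,0,0,-0.0374,1],[-0.94,-0.51,-0.3,0,0,-0.0374,1]],
  ],
)

```text
time_s: 1.1
ee_pos: [0.327, 0.356, 0.2994]
eef_rot: [3.142, -0.0, 3.14]
force: [-1.2, 0.2, -0.1]
grip_width: 0.0943
grip_force: 0.0
```

Request:
play_rows(
  motion=[
    [[-0.69,-0.66,0,0,0,0,-1],[-0.69,-0.66,0,0,0,0,-1],[-0.69,-0.66,0,0,0,0,-1],[-0.69,-0.66,0,0,0,0,-1],[-0.69,-0.66,0,0,0,0,-1],[-0.69,-0.66,0,0,0,0,-1],[-0.69,-0.66,0,0,0,0,-1]],
  ],
)

```text
time_s: 1.8
ee_pos: [0.499, 0.1919, 0.2987]
eef_rot: [-3.141, -0.001, -3.141]
force: [-0.6, 0.5, -0.5]
grip_width: 0.0416
grip_force: 0.0
```

```bash
cat >> h.py <<'E'
from scipy.spatial.transform import Rotation as Ro
def wcloud(save=None):
    """world points per pixel of the wrist camera (equidistant fisheye, z_map along axis)"""
    o=get_obs();c=snap('wrist',save)
    K=np.array(c['camera_matrix']);z=c['z_map'];v,u=np.mgrid[0:z.shape[0],0:z.shape[1]]
    a=(u-K[0,2])/K[0,0];b=(v-K[1,2])/K[1,1];r=np.hypot(a,b)+1e-9;t=np.tan(np.minimum(r,1.5))/r
    p=np.stack([a*t*z,-b*t*z,-z],-1);T=np.array(c['T_tool_cam']);p=p@T[:3,:3].T+T[:3,3]
    R=Ro.from_euler('xyz',o['eef_rot']).as_matrix()
    return o,c,p@R.T+o['ee_pos']
def wblobs(o,c,X,lo,hi,rmin=.024,rmax=.037):
    z=X[...,2];m=((z>lo)&(z<hi)&(c['z_map']>0)).astype(np.uint8)
    n,l,s,ce=cv2.connectedComponentsWithStats(m,connectivity=8)
    for i in range(1,n):
        if s[i,4]<60: continue
        P=X[l==i];e=np.ptp(P,0)
        if max(e[:2])>.12: continue
        zt=np.percentile(P[:,2],95);Q=P[P[:,2]>zt-.003]
        print(np.round(ce[i]),s[i,4],'ext',np.round(e,3),'mid',np.round((P.max(0)+P.min(0))[:2]/2,4),'zt %.4f'%zt,'circ',np.round(circ(Q[:,:2]),4))
E
python3 - <<'E'
from h import *
o,c,X=wcloud('w1.png');print(o['ee_pos'],o['eef_rot'],o['grip_width'])
np.save('/tmp/X.npy',X)
wblobs(o,c,X,.03,.09)
z=X[...,2];m=(z>.035)&(z<.06)&(X[...,0]<.628)&(X[...,0]>.56)&(abs(X[...,1]-.2)<.12)
P=X[m];print('handle',len(P),P.min(0),P.max(0))
B=P[P[:,0]<P[:,0].min()+.02]
bar=P[abs(P[:,1]-.195)<.05];print('bar mid',bar[:,0].min(),bar[:,0].max(),bar[:,2].max(),np.polyfit(bar[:,1],bar[:,0],1))
E
```

```text
[0.49903432 0.19194047 0.29869713] [-3.14145508e+00 -1.34766355e-03 -3.14139290e+00] 0.04157275403751233
[551.  96.] 819 ext [0.092 0.044 0.06 ] mid [0.3243 0.6397] zt 0.0866 circ [0.2965 0.6737 0.0539]
[73. 95.] 877 ext [0.068 0.068 0.022] mid [ 0.3516 -0.0983] zt 0.0502 circ [ 0.3516 -0.0985  0.0324]
[ 77. 171.] 878 ext [0.068 0.068 0.022] mid [ 0.4634 -0.0944] zt 0.0502 circ [ 0.4634 -0.0948  0.0324]
[458. 193.] 786 ext [0.048 0.036 0.06 ] mid [0.4985 0.4564] zt 0.0870 circ [0.4991 0.464  0.0213]
[ 29. 213.] 717 ext [0.069 0.068 0.022] mid [ 0.5263 -0.2105] zt 0.0500 circ [ 0.526  -0.2106  0.0323]
[ 89. 249.] 1527 ext [0.06  0.061 0.042] mid [ 0.5802 -0.0876] zt 0.0710 circ [ 0.5812 -0.0884  0.0201]
[ 90. 290.] 117 ext [0.028 0.041 0.015] mid [ 0.6625 -0.1088] zt 0.0440 circ [ 0.6764 -0.1031  0.0263]
[233. 358.] 824 ext [0.056 0.056 0.035] mid [0.7548 0.1272] zt 0.0634 circ [0.7551 0.1263 0.0269]
[314. 358.] 1016 ext [0.068 0.066 0.041] mid [0.7456 0.2519] zt 0.0697 circ [0.7456 0.2533 0.0324]
[463. 353.] 387 ext [0.005 0.074 0.049] mid [0.7803 0.5358] zt 0.0753 circ [1.8198 0.5142 1.0396]
handle 585 [0.59992432 0.13920624 0.04417557] [0.62762884 0.23995845 0.05351648]
bar mid 0.5999243184841357 0.6134337188236263 0.05351648068781642 [0.03873425 0.59820853]
```

View pics/w1.png

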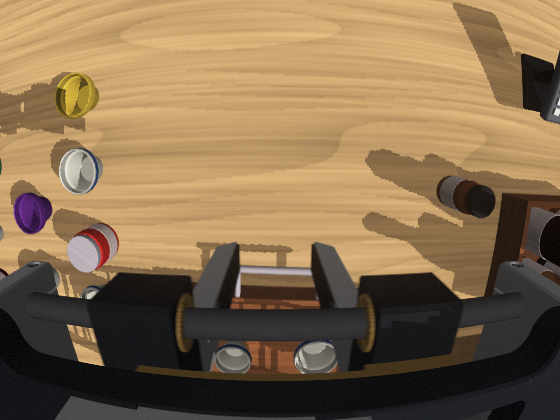

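The view shows the handle bar at about (275,270), and the two tray bowls at (233,358) and (314,358). I'll hook the closed fingers behind the bar.

Request:
play_rows(
  motion=[
    [[-0.524,0.012,0.24,0,0,0,-1],[-0.524,0.012,0.24,0,0,0,-1],[-0.524,0.012,0.24,0,0,0,-1],[-0.524,0.012,0.24,0,0,0,-1],[-0.524,0.012,0.24,0,0,0,-1],[-0.524,0.012,0.5,0,0,0,-1],[-0.524,0.012,0.7,0,0,0,-1],[-0.524,0.012,0.7,0,0,0,-1]],
  ],
)

```text
time_s: 2.65
ee_pos: [0.6276, 0.1951, 0.1217]
eef_rot: [-3.141, -0.004, -3.14]
force: [0.5, 0.7, -0.2]
grip_width: 0.0006
grip_force: 0.0
```

```bash
python3 - <<'E'
from h import *
o,c,X=wcloud();print(o['ee_pos'],o['grip_width'])
z=X[...,2];m=(z>.035)&(z<.06)&(abs(X[...,1]-.195)<.055)&(X[...,0]>.58)&(X[...,0]<.7)
P=X[m];h,e=np.histogram(P[:,0],bins=np.arange(.58,.7,.005));print([(round(a,3),b) for a,b in zip(e,h) if b])
E
```

```text
[0.6276434  0.19510824 0.12167193] 0.0006074193235144892
[(np.float64(0.595), np.int64(16)), (np.float64(0.6), np.int64(820)), (np.float64(0.605), np.int64(966)), (np.float64(0.61), np.int64(421)), (np.float64(0.615), np.int64(40)), (np.float64(0.62), np.int64(38)), (np.float64(0.625), np.int64(35)), (np.float64(0.63), np.int64(36)), (np.float64(0.635), np.int64(32)), (np.float64(0.64), np.int64(30)), (np.float64(0.645), np.int64(521)), (np.float64(0.65), np.int64(858)), (np.float64(0.655), np.int64(332)), (np.float64(0.66), np.int64(11))]
```

Request:
play_rows(
  motion=[
    [[0,0,0.1,0,0,0,-1],[0,0,0.2,0,0,0,-1],[0,0,0.3,0,0,0,-1],[0,0,0.3,0,0,0,-1],[0.012,0,0.3,0,0,0,-1],[0.026,0,0.3,0,0,0,-1],[0.04,0,0.3,0,0,0,-1],[0.06,0,0.3,0,0,0,-1],[0.08,0,0.3,0,0,0,-1],[0.1,0,0.3,0,0,0,-1]],
  ],
)

```text
time_s: 3.7
ee_pos: [0.6051, 0.1943, 0.0498]
eef_rot: [3.141, 0.001, -3.141]
force: [2.3, 0.1, 1.3]
grip_width: 0.0006
grip_force: 1.2
```

Request:
play_rows(
  motion=[
    [[0.03,0.001,0,0,0,0,-1],[0.065,0.003,0,0,0,0,-1],[0.1,0.004,0,0,0,0,-1],[0.135,0.006,0,0,0,0,-1],[0.17,0.007,0,0,0,0,-1],[0.205,0.008,0,0,0,0,-1],[0.24,0.01,0,0,0,0,-1],[0.275,0.011,0,0,0,0,-1],[0.31,0.012,0,0,0,0,-1],[0.34,0.014,0,0,0,0,-1]],
  ],
)

```text
time_s: 4.7
ee_pos: [0.5196, 0.1978, 0.0494]
eef_rot: [-3.141, -0.0, -3.141]
force: [3.3, -1.1, -0.4]
grip_width: 0.0007
grip_force: 1.3
```

Request:
play_rows(
  motion=[
    [[0.03,0.001,0,0,0,0,-1],[0.06,0.003,0,0,0,0,-1],[0.09,0.004,0,0,0,0,-1],[0.12,0.005,0,0,0,0,-1],[0.15,0.006,0,0,0,0,-1],[0.18,0.007,0,0,0,0,-1],[0.2,0.008,0,0,0,0,-1],[0.22,0.009,0,0,0,0,-1],[0.235,0.01,0,0,0,0,-1],[0.25,0.01,0,0,0,0,-1]],
  ],
)

```text
time_s: 5.7
ee_pos: [0.4576, 0.2003, 0.0495]
eef_rot: [3.142, 0.0, -3.141]
force: [3.0, -0.1, -0.0]
grip_width: 0.0003
grip_force: 1.2
```

Request:
play_rows(
  motion=[
    [[0.01,0,0,0,0,0,-1],[0.02,0.001,0,0,0,0,-1],[0.03,0.001,0,0,0,0,-1],[0.04,0.002,0,0,0,0,-1],[0.05,0.002,0,0,0,0,-1],[0.058,0.002,0,0,0,0,-1],[0.065,0.003,0,0,0,0,-1],[0.07,0.003,0,0,0,0,-1]],
  ],
)

```text
time_s: 6.5
ee_pos: [0.4402, 0.201, 0.0495]
eef_rot: [-3.142, -0.0, -3.141]
force: [1.6, 0.2, -0.3]
grip_width: 0.0005
grip_force: 1.1
```

Request:
play_rows(
  motion=[
    [[0.008,0,0,0,0,0,-1],[0.016,0,0,0,0,0,-1],[0.024,0,0,0,0,0,-1],[0.028,0,0,0,0,0,-1],[0.032,0,0,0,0,0,-1],[0.032,0,0,0,0,0,-1]],
  ],
)

```text
time_s: 7.1
ee_pos: [0.4374, 0.2013, 0.0508]
eef_rot: [3.139, 0.013, 3.141]
force: [35.6, -1.6, -17.0]
grip_width: 0.0005
grip_force: 17.8
```

Request:
play_rows(
  motion=[
    [[-0.02,0,0,0,0,0,-1],[-0.04,0,0,0,0,0,-1],[-0.056,0,0,0,0,0,-1],[-0.056,0,0,0,0,0,-1],[-0.056,0,-0.15,0,0,0,-1],[-0.056,0,-0.35,0,0,0,1],[-0.056,0,-0.55,0,0,0,1],[-0.056,0,-0.75,0,0,0,1],[-0.056,0,-0.9,0,0,0,1],[-0.056,0,-0.9,0,0,0,1]],
  ],
)

```text
time_s: 8.1
ee_pos: [0.4473, 0.2015, 0.2794]
eef_rot: [3.139, 0.007, -3.141]
force: [-0.4, -0.2, -0.1]
grip_width: 0.037
grip_force: 0.0
```

```bash
python3 - <<'E'
from h import *
o,c,X=wcloud('w2.png');print(o['ee_pos'],o['eef_rot'],o['grip_width'],o['time_s'])
wblobs(o,c,X,.03,.09)
c=camera('top');blobs(c,.036,.085)
E
```

```text
[0.44728179 0.20150875 0.2793571 ] [ 3.13888392  0.00724747 -3.14120024] 0.036998575482733005 8.1
[553. 127.] 644 ext [0.088 0.047 0.053] mid [0.3268 0.6412] zt 0.0792 circ [0.3102 0.6979 0.078 ]
[ 60. 130.] 944 ext [0.068 0.07  0.021] mid [ 0.3516 -0.0983] zt 0.0501 circ [ 0.3513 -0.0984  0.0324]
[ 68. 207.] 923 ext [0.068 0.067 0.022] mid [ 0.4638 -0.0947] zt 0.0501 circ [ 0.4633 -0.0949  0.0324]
[456. 230.] 868 ext [0.046 0.039 0.06 ] mid [0.4979 0.4579] zt 0.0867 circ [0.4995 0.4648 0.0219]
[ 22. 245.] 699 ext [0.067 0.069 0.022] mid [ 0.525 -0.211] zt 0.0498 circ [ 0.5256 -0.2106  0.0324]
[ 84. 281.] 1302 ext [0.056 0.06  0.043] mid [ 0.5781 -0.0874] zt 0.0709 circ [ 0.5751 -0.0877  0.0177]
[303. 289.] 491 ext [0.059 0.028 0.042] mid [0.565  0.2404] zt 0.0700 circ [0.562 0.26  0.032]
[241. 293.] 107 ext [0.034 0.011 0.017] mid [0.5757 0.1564] zt 0.0643 circ [0.5703 0.1309 0.0298]
[ 89. 338.] 220 ext [0.039 0.051 0.016] mid [ 0.6852 -0.1059] zt 0.0439 circ [ 0.6772 -0.1035  0.027 ]
[ 69. 110.] 1025 ext [0.161 0.258 0.049] mid [0.859 0.599 0.061] zt 0.0805 circ [0.8856 0.5888 0.12
[... 2117 characters left out ...]
5 0.03  0.047] mid [0.5   0.455 0.06 ] zt 0.0762 circ [0.4995 0.4674 0.0219] [62. 41. 26.]
[306. 244.] 126 ext [0.066 0.066 0.018] mid [ 0.465 -0.093  0.045] zt 0.0512 circ [ 0.4649 -0.0932  0.0325] [153.  145.5 134.5]
[401. 253.] 440 ext [0.064 0.064 0.049] mid [ 0.443 -0.344  0.061] zt 0.0846 circ [ 0.443  -0.3446  0.0213] [163. 155. 160.]
[308. 289.] 133 ext [0.067 0.066 0.017] mid [ 0.353 -0.098  0.044] zt 0.0506 circ [ 0.353  -0.097   0.0325] [122. 102.  21.]
[ 14. 292.] 619 ext [0.086 0.071 0.048] mid [0.327 0.654 0.061] zt 0.0816 circ [0.3067 0.65   0.0289] [96. 98. 99.]
[269. 405.] 798 ext [0.068 0.197 0.049] mid [0.068 0.002 0.061] zt 0.0789 circ [0.0025 0.0021 0.0767] [51. 50. 35.]
```

Request:
play_rows(
  motion=[
    [[-0.064,-0.8,0.4,0,0,0,1],[-0.064,-0.8,0.4,0,0,0,1],[-0.064,-0.8,0.4,0,0,0,1],[-0.064,-0.8,0.4,0,0,0,1],[-0.064,-0.8,0.4,0,0,0,1],[-0.064,-0.8,0.4,0,0,0,1]],
  ],
)

```text
time_s: 8.8
ee_pos: [0.4609, -0.001, 0.1714]
eef_rot: [3.141, -0.006, 3.139]
force: [-0.6, 0.7, -0.1]
grip_width: 0.0918
grip_force: 0.0
```

```bash
python3 - <<'E'
from h import *
o,c,X=wcloud();print(o['ee_pos'],o['eef_rot'],o['grip_width'],o['time_s'])
wblobs(o,c,X,.03,.075)
E
```

```text
[ 0.46087838 -0.00097326  0.17135075] [ 3.14135865 -0.00574721  3.13863805] 0.091826502538616 8.8
[163.  97.] 2084 ext [0.068 0.068 0.022] mid [ 0.3519 -0.0989] zt 0.0503 circ [ 0.3517 -0.0989  0.0323]
[  6. 201.] 658 ext [0.064 0.026 0.029] mid [ 0.4425 -0.3257] zt 0.0556 circ [ 0.4419 -0.3501  0.0348]
[170. 217.] 1763 ext [0.067 0.069 0.022] mid [ 0.4633 -0.0953] zt 0.0502 circ [ 0.4634 -0.0953  0.0324]
[ 84. 257.] 690 ext [0.047 0.067 0.021] mid [ 0.515  -0.2101] zt 0.0499 circ [ 0.5257 -0.2109  0.0322]
[196. 302.] 328 ext [0.014 0.035 0.024] mid [ 0.557  -0.0814] zt 0.0515 circ [-140.3235    0.6057  140.8769]
[188. 348.] 1026 ext [0.032 0.057 0.016] mid [ 0.5943 -0.0888] zt 0.0712 circ [ 0.5918 -0.0891  0.0151]
[388. 341.] 69 ext [0.013 0.016 0.013] mid [0.5912 0.116 ] zt 0.0641 circ [ 85.1705 -70.4288 110.1367]
[328. 356.] 302 ext [0.055 0.01  0.013] mid [0.626  0.0584] zt 0.0430 circ [0.6405 0.5554 0.4975]
[191. 372.] 283 ext [0.017 0.048 0.015] mid [ 0.656  -0.1027] zt 0.0435 circ [ 0.6798 -0.1038  0.0297]
```

Request:
play_rows(
  motion=[
    [[-0.01,-0.378,0.1,0,0,0,1],[-0.01,-0.378,0.2,0,0,0,1],[-0.01,-0.378,0.28,0,0,0,1],[-0.01,-0.378,0.28,0,0,0,1]],
  ],
)

```text
time_s: 9.25
ee_pos: [0.4634, -0.093, 0.1017]
eef_rot: [3.14, -0.005, 3.141]
force: [-0.3, 0.6, 1.0]
grip_width: 0.0942
grip_force: 0.0
```

Request:
play_rows(
  motion=[
    [[0,-0.006,0.09,0,0,0,1],[0,-0.006,0.15,0,0,0,1],[0,-0.006,0.178,0,0,0,1],[0,-0.006,0.178,0,0,0,1],[0,-0.006,0.178,0,0,0,-1],[0,-0.006,0.178,0,0,0,-1],[0,-0.006,0.178,0,0,0,-1],[0,-0.006,0.178,0,0,0,-1],[0,-0.006,0.178,0,0,0,-1],[0,-0.006,0.178,0,0,0,-1]],
  ],
  grip_force=8,
)

```text
time_s: 10.25
ee_pos: [0.4652, -0.095, 0.0604]
eef_rot: [-3.142, 0.001, -3.141]
force: [-1.0, 1.3, 5.8]
grip_width: 0.0683
grip_force: 8.0
```

Request:
play_rows(
  motion=[
    [[0,0,-0.06,0,0,0,-1],[0,0,-0.2,0,0,0,-1],[0,0,-0.36,0,0,0,-1],[-0.05,0.12,-0.48,0,0,0,-1],[-0.12,0.27,-0.5,0,0,0,-1],[-0.19,0.42,-0.5,0,0,0,-1],[-0.26,0.57,-0.5,0,0,0,-1],[-0.32,0.72,-0.5,0,0,0,-1],[-0.36,0.85,-0.5,0,0,0,-1],[-0.394,0.98,-0.5,0,0,0,-1]],
  ],
)

```text
time_s: 11.25
ee_pos: [0.5635, 0.1515, 0.1844]
eef_rot: [-3.141, -0.001, -3.141]
force: [0.2, 0.1, -1.7]
grip_width: 0.0682
grip_force: 8.0
```

Request:
play_rows(
  motion=[
    [[0,0.12,0,0,0,0,-1],[0,0.25,0,0,0,0,-1],[0,0.37,0,0,0,0,-1],[0,0.432,0.05,0,0,0,-1],[0,0.432,0.13,0,0,0,-1],[0,0.432,0.2,0,0,0,-1],[0,0.432,0.24,0,0,0,-1],[0,0.432,0.24,0,0,0,-1],[0,0.432,0.24,0,0,0,-1]],
  ],
)

```text
time_s: 12.15
ee_pos: [0.5636, 0.2577, 0.1252]
eef_rot: [3.142, 0.0, 3.141]
force: [1.2, -0.8, -1.2]
grip_width: 0.0681
grip_force: 8.0
```

```bash
python3 - <<'E'
from h import *
o,c,X=wcloud('w3.png');print(o['ee_pos'],o['eef_rot'],o['grip_width'],o['time_s'])
wblobs(o,c,X,.05,.15)
P=X[(abs(X[...,0]-.5635)<.05)&(abs(X[...,1]-.26)<.05)]
h,e=np.histogram(P[:,2],bins=np.arange(0,.2,.005));print([(round(float(a),3),int(b)) for a,b in zip(e,h) if b])
E
```

```text
[0.56361051 0.25772605 0.12522251] [3.14153993e+00 2.14334518e-04 3.14139403e+00] 0.06812826214877145 12.15
[526. 159.] 3546 ext [0.048 0.041 0.053] mid [0.4988 0.4595] zt 0.1009 circ [0.4993 0.4603 0.0143]
[276. 252.] 13428 ext [0.067 0.093 0.1  ] mid [0.5614 0.2577] zt 0.1402 circ [0.5407 0.2577 0.0414]
[119. 240.] 1690 ext [0.056 0.057 0.016] mid [0.5707 0.1343] zt 0.0642 circ [0.5718 0.134  0.027 ]
[(0.015, 1937), (0.02, 2989), (0.04, 4), (0.045, 19), (0.05, 134), (0.055, 69), (0.06, 75), (0.065, 375), (0.07, 2777), (0.075, 510), (0.08, 584), (0.085, 645), (0.09, 698), (0.095, 1611), (0.1, 1055), (0.105, 712), (0.11, 1921), (0.115, 479), (0.12, 241), (0.125, 268), (0.13, 284), (0.135, 311), (0.14, 321), (0.145, 360), (0.15, 404), (0.155, 408), (0.16, 431), (0.165, 422), (0.17, 412), (0.175, 449), (0.18, 345), (0.185, 137), (0.19, 229)]
```

View pics/w3.png

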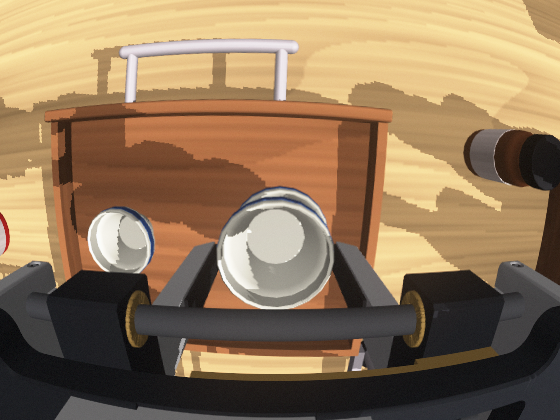

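The held bowl's rim is at (276,250). The lower bowl's rim shows just behind it at (278,195), so the two are nearly aligned.

```bash
cat >> h.py <<'E'
def rims(cx,cy,zlist,rad,tol=.0025):
    o,c,X=wcloud();print(np.round(o['ee_pos'],4),np.round(o['force'],1),o['time_s'])
    for z in zlist:
        m=(np.hypot(X[...,0]-cx,X[...,1]-cy)<rad+.012)&(abs(X[...,2]-z)<tol)
        # drop the fingers (dark): keep bright or bluish rim pixels
        f=c['frame'].astype(int);m&=(f.max(-1)>95)|(f[...,2]>f[...,0]+15)
        P=X[m]
        if len(P)<20: print(z,'few',len(P));continue
        print(z,len(P),'circ',np.round(circ(P[:,:2]),4),'ext',np.round(P.min(0),4),np.round(P.max(0),4))
E
python3 - <<'E'
from h import *
rims(.5635,.26,[.070,.113],.034)
E
```

```text
[0.5638 0.2579 0.1257] [ 0.2  0.4 -1. ] 12.2
0.07 930 circ [0.5487 0.2641 0.0202] ext [0.5283 0.2347 0.0676] [0.5819 0.2935 0.0725]
0.113 1816 circ [0.5615 0.2579 0.0323] ext [0.5284 0.2152 0.1105] [0.5949 0.3009 0.1155]
```

Request:
play_rows(
  motion=[
    [[-0.002,0.01,0.01,0,0,0,-1],[-0.002,0.01,0.025,0,0,0,-1],[-0.002,0.01,0.04,0,0,0,-1],[-0.002,0.01,0.055,0,0,0,-1],[-0.002,0.01,0.07,0,0,0,-1],[-0.002,0.01,0.085,0,0,0,-1],[-0.002,0.01,0.097,0,0,0,-1],[-0.002,0.01,0.107,0,0,0,-1],[-0.002,0.01,0.11,0,0,0,-1],[-0.002,0.01,0.11,0,0,0,-1]],
  ],
)

```text
time_s: 13.25
ee_pos: [0.5639, 0.2605, 0.0974]
eef_rot: [-3.142, -0.0, -3.141]
force: [0.5, 0.6, -1.8]
grip_width: 0.0686
grip_force: 8.0
```

Still hanging about 1 mm above its seat, so I'll lower it slightly more, release and rise.

Request:
play_rows(
  motion=[
    [[0,0,0.003,0,0,0,-1],[0,0,0.005,0,0,0,-1],[0,0,0.005,0,0,0,-1],[0,0,0.005,0,0,0,-1]],
  ],
)

```text
time_s: 13.65
ee_pos: [0.564, 0.2606, 0.0965]
eef_rot: [3.141, 0.001, -3.141]
force: [0.2, -0.4, 0.8]
grip_width: 0.0686
grip_force: 8.0
```

Request:
play_rows(
  motion=[
    [[0,0,0,0,0,0,0.7],[0,0,0,0,0,0,1],[0,0,0,0,0,0,1],[0,0,0,0,0,0,1],[0,0,-0.06,0,0,0,1],[0,0,-0.2,0,0,0,1],[0,0,-0.36,0,0,0,1],[0.05,-0.1,-0.5,0,0,0,1],[0.15,-0.3,-0.5,0,0,0,1],[0.2,-0.5,-0.5,0,0,0,1]],
  ],
)

```text
time_s: 14.65
ee_pos: [0.5148, 0.1419, 0.2232]
eef_rot: [3.141, 0.003, -3.14]
force: [0.4, -0.7, 0.1]
grip_width: 0.094
grip_force: 0.0
```

```bash
python3 - <<'E'
from h import *
c=camera('top');blobs(c,.055,.1)
o,c,X=wcloud();print(o['ee_pos']);wblobs(o,c,X,.066,.1)
E
```

```text
[72. 99.] 1717 ext [0.161 0.248 0.045] mid [0.859 0.593 0.078] zt 0.0995 circ [0.8618 0.5814 0.095 ] [103.  82.  52.]
[267.  96.] 30 ext [0.013 0.013 0.043] mid [0.857 0.012 0.077] zt 0.0916 circ [0.8624 0.0162 0.0103] [74.5 69.5 67.5]
[380. 141.] 656 ext [0.068 0.069 0.039] mid [ 0.736 -0.286  0.075] zt 0.0919 circ [ 0.7384 -0.2869  0.0234] [165. 157. 160.]
[132. 148.] 71 ext [0.023 0.02  0.044] mid [0.716 0.364 0.078] zt 0.0975 circ [0.7174 0.3671 0.0124] [71. 66. 65.]
[413. 160.] 648 ext [0.07  0.068 0.035] mid [ 0.687 -0.373  0.073] zt 0.0867 circ [ 0.6873 -0.3739  0.0236] [162. 155. 158.]
[ 35. 192.] 1494 ext [0.199 0.127 0.045] mid [0.602 0.643 0.077] zt 0.0924 circ [  -16.0251 -1068.1724  1068.9065] [86. 64. 48.]
[262. 156.] 38 ext [0.01  0.024 0.045] mid [0.696 0.024 0.077] zt 0.0955 circ [0.7049 0.0239 0.013 ] [78. 73. 71.]
[447. 189.] 180 ext [0.055 0.033 0.044] mid [ 0.616 -0.467  0.077] zt 0.0960 circ [ 0.6172 -0.4798  0.0284] [137. 126. 121.]
[499. 186.] 77 ext [0.019 0.008 0.044] mid [ 0.617 -0.594  0.077] zt 0.0961 circ [ 0.6174 -0.652   0.0599] [122.  97.  62.]
[304. 
[... 953 characters left out ...]
 14.1847] [119.  95.  61.]
[ 12. 297.] 841 ext [0.102 0.07  0.045] mid [0.319 0.655 0.077] zt 0.0936 circ [0.2867 0.6443 0.023 ] [ 97.  99. 101.]
[276. 406.] 495 ext [0.06  0.133 0.045] mid [ 0.064 -0.023  0.078] zt 0.0950 circ [-0.0018  0.0035  0.0795] [47. 46. 33.]
[0.51367695 0.13627062 0.22285963]
[537. 198.] 867 ext [0.047 0.042 0.034] mid [0.4988 0.46  ] zt 0.0998 circ [0.4989 0.4584 0.0151]
[403. 246.] 1076 ext [0.061 0.064 0.022] mid [0.5579 0.2619] zt 0.0861 circ [0.562  0.2598 0.0325]
[ 85. 258.] 872 ext [0.035 0.058 0.006] mid [ 0.5706 -0.0896] zt 0.0712 circ [ 0.5724 -0.0878  0.016 ]
[182. 360.] 371 ext [0.02  0.023 0.034] mid [0.6986 0.0229] zt 0.0986 circ [0.7032 0.0215 0.0126]
```

Request:
play_rows(
  motion=[
    [[-0.04,-0.2,0.04,0,0,0,1],[-0.08,-0.4,0.08,0,0,0,1],[-0.1,-0.6,0.12,0,0,0,1],[-0.15,-0.8,0.12,0,0,0,1],[-0.22,-0.96,0.12,0,0,0,1],[-0.22,-0.96,0.12,0,0,0,1]],
  ],
)

```text
time_s: 15.35
ee_pos: [0.5721, -0.1018, 0.1917]
eef_rot: [-3.141, 0.001, 3.137]
force: [0.2, 1.1, -0.4]
grip_width: 0.0941
grip_force: 0.0
```

Request:
play_rows(
  motion=[
    [[-0.1,-0.15,0,0,0,0,1],[-0.2,-0.3,0.04,0,0,0,1],[-0.28,-0.4,0.1,0,0,0,1],[-0.34,-0.47,0.16,0,0,0,1],[-0.34,-0.47,0.16,0,0,0,1]],
  ],
)

```text
time_s: 15.85
ee_pos: [0.6562, -0.2156, 0.1487]
eef_rot: [3.14, -0.003, 3.141]
force: [-0.0, -0.5, 0.0]
grip_width: 0.0939
grip_force: 0.0
```

```bash
python3 - <<'E'
from h import *
o,c,X=wcloud();print(o['ee_pos'],o['eef_rot'],o['time_s']);wblobs(o,c,X,.03,.1)
E
```

```text
[ 0.65618766 -0.21564291  0.1487159 ] [ 3.14040273e+00 -3.08678887e-03  3.14054073e+00] 15.85
[126.  11.] 1555 ext [0.024 0.06  0.057] mid [ 0.4645 -0.3454] zt 0.0850 circ [ 0.4248 -0.343   0.0466]
[280.  62.] 2649 ext [0.068 0.069 0.022] mid [ 0.5268 -0.2116] zt 0.0504 circ [ 0.5268 -0.2117  0.0323]
[117. 129.] 1373 ext [0.057 0.057 0.016] mid [ 0.5734 -0.354 ] zt 0.0443 circ [ 0.5731 -0.3542  0.0271]
[422. 137.] 4696 ext [0.062 0.06  0.043] mid [ 0.5824 -0.0917] zt 0.0712 circ [ 0.5823 -0.0909  0.0199]
[ 20. 184.] 2375 ext [0.058 0.027 0.07 ] mid [ 0.6157 -0.4658] zt 0.0944 circ [ 0.6156 -0.4842  0.0303]
[266. 224.] 2548 ext [0.068 0.068 0.022] mid [ 0.6558 -0.2225] zt 0.0503 circ [ 0.6559 -0.2225  0.0324]
[402. 237.] 995 ext [0.056 0.057 0.016] mid [ 0.6772 -0.1043] zt 0.0443 circ [ 0.6779 -0.1045  0.0271]
[103. 249.] 4563 ext [0.068 0.07  0.057] mid [ 0.6848 -0.3759] zt 0.0859 circ [ 0.6923 -0.3763  0.0269]
[496. 258.] 384 ext [0.022 0.02  0.039] mid [0.7009 0.0179] zt 0.0627 circ [0.7053 0.0215 0.0145]
[209. 290.] 1734 ext [0.042 0.04  0.062] mid [ 0.7223 -0.2734] zt 0.0902 circ [ 0.7249 -0.2811  0.0163]
[189. 348.] 1243 ext [0.026 0.06  0.004] mid [ 0.7573 -0.2885] zt 0.0910 circ [ 0.753  -0.2886  0.0151]
```

Request:
play_rows(
  motion=[
    [[0,-0.016,0.12,0,0,0,1],[0,-0.016,0.24,0,0,0,1],[0,-0.016,0.32,0,0,0,1],[0,-0.016,0.355,0,0,0,1],[0,-0.016,0.36,0,0,0,1],[0,-0.016,0.36,0,0,0,1]],
  ],
)

```text
time_s: 16.5
ee_pos: [0.6565, -0.2185, 0.0629]
eef_rot: [-3.141, 0.002, -3.141]
force: [0.4, -0.1, -0.1]
grip_width: 0.0939
grip_force: 0.0
```

Request:
play_rows(
  motion=[
    [[0,-0.016,0.02,0,0,0,1],[0,-0.016,0.02,0,0,0,1],[0,-0.016,0.02,0,0,0,-1],[0,-0.016,0.02,0,0,0,-1],[0,-0.016,0.02,0,0,0,-1],[0,-0.016,0.02,0,0,0,-1],[0,-0.016,0.02,0,0,0,-1],[0,-0.016,0.02,0,0,0,-1]],
  ],
)

```text
time_s: 17.3
ee_pos: [0.656, -0.2229, 0.0563]
eef_rot: [-3.142, 0.0, -3.141]
force: [0.9, 0.1, 1.4]
grip_width: 0.0676
grip_force: 8.0
```

Request:
play_rows(
  motion=[
    [[0,0,-0.06,0,0,0,-1],[0,0,-0.2,0,0,0,-1],[0,0,-0.38,0,0,0,-1],[0.06,0.08,-0.52,0,0,0,-1],[0.16,0.2,-0.56,0,0,0,-1],[0.26,0.36,-0.56,0,0,0,-1],[0.34,0.52,-0.56,0,0,0,-1],[0.376,0.68,-0.56,0,0,0,-1],[0.376,0.84,-0.56,0,0,0,-1],[0.376,0.98,-0.56,0,0,0,-1]],
  ],
)

```text
time_s: 18.3
ee_pos: [0.5614, 0.0239, 0.1976]
eef_rot: [3.142, 0.001, -3.141]
force: [0.6, -0.5, -1.3]
grip_width: 0.0674
grip_force: 8.0
```

Request:
play_rows(
  motion=[
    [[0,0.16,0,0,0,0,-1],[0,0.33,0,0,0,0,-1],[0,0.5,0,0,0,0,-1],[0,0.66,0,0,0,0,-1],[0,0.8,0,0,0,0,-1],[0,0.9,0.04,0,0,0,-1],[0,0.93,0.1,0,0,0,-1],[0,0.93,0.18,0,0,0,-1],[0,0.93,0.22,0,0,0,-1],[0,0.93,0.22,0,0,0,-1]],
  ],
)

```text
time_s: 19.3
ee_pos: [0.5613, 0.2536, 0.1399]
eef_rot: [-3.141, -0.002, 3.141]
force: [0.5, -0.8, -1.4]
grip_width: 0.0673
grip_force: 8.0
```

```bash
python3 - <<'E'
from h import *
z=get_obs()['ee_pos'][2]
rims(.562,.26,[.086,z-.0063-.0005],.034)
E
```

```text
[0.5613 0.2536 0.1399] [ 0.5 -0.8 -1.4] 19.3
0.086 399 circ [0.5626 0.2604 0.0326] ext [0.5292 0.2366 0.0835] [0.5647 0.2938 0.0875]
0.1330904772223159 1601 circ [0.561  0.2537 0.0322] ext [0.5278 0.2153 0.1306] [0.5904 0.2989 0.1356]
```

Request:
play_rows(
  motion=[
    [[-0.004,0.02,0.01,0,0,0,-1],[-0.004,0.02,0.03,0,0,0,-1],[-0.004,0.02,0.05,0,0,0,-1],[-0.004,0.02,0.05,0,0,0,-1],[-0.004,0.02,0.05,0,0,0,-1]],
  ],
)

```text
time_s: 19.85
ee_pos: [0.5628, 0.2595, 0.1287]
eef_rot: [-3.141, -0.0, -3.141]
force: [-0.3, -0.1, -0.9]
grip_width: 0.0672
grip_force: 8.0
```

Request:
play_rows(
  motion=[
    [[0,0.003,0.012,0,0,0,-1],[0,0.003,0.026,0,0,0,-1],[0,0.003,0.04,0,0,0,-1],[0,0.003,0.054,0,0,0,-1],[0,0.003,0.066,0,0,0,-1],[0,0.003,0.076,0,0,0,-1],[0,0.003,0.079,0,0,0,-1],[0,0.003,0.079,0,0,0,-1]],
  ],
)

```text
time_s: 20.65
ee_pos: [0.5628, 0.2603, 0.1089]
eef_rot: [-3.142, -0.0, -3.141]
force: [0.6, -0.8, -0.9]
grip_width: 0.0677
grip_force: 8.0
```

Request:
play_rows(
  motion=[
    [[0,0,0.002,0,0,0,-1],[0,0,0.004,0,0,0,-1],[0,0,0.004,0,0,0,-1],[0,0,0.004,0,0,0,-1]],
  ],
)

```text
time_s: 21.05
ee_pos: [0.563, 0.2604, 0.1083]
eef_rot: [3.141, 0.001, -3.141]
force: [0.0, 1.0, 1.3]
grip_width: 0.0675
grip_force: 8.0
```

Request:
play_rows(
  motion=[
    [[0,0,0,0,0,0,0.7],[0,0,0,0,0,0,1],[0,0,0,0,0,0,1],[0,0,0,0,0,0,1],[0,0,-0.06,0,0,0,1],[0,0,-0.2,0,0,0,1],[0,0,-0.36,0,0,0,1],[0.05,-0.15,-0.44,0,0,0,1],[0.1,-0.35,-0.44,0,0,0,1],[0.1,-0.55,-0.44,0,0,0,1]],
  ],
)

```text
time_s: 22.05
ee_pos: [0.5369, 0.1234, 0.22]
eef_rot: [3.141, 0.002, -3.14]
force: [0.9, 0.1, -0.6]
grip_width: 0.094
grip_force: 0.0
```

```bash
python3 - <<'E'
from h import *
o,c,X=wcloud();print(o['ee_pos'],o['eef_rot'],o['time_s']);wblobs(o,c,X,.03,.12);print();wblobs(o,c,X,.09,.12)
E
```

```text
[0.53687917 0.12344054 0.21997455] [ 3.14115864e+00  2.33211064e-03 -3.13967424e+00] 22.05
[83. 49.] 1340 ext [0.068 0.068 0.022] mid [ 0.3519 -0.098 ] zt 0.0502 circ [ 0.3518 -0.0985  0.0323]
[538. 180.] 1572 ext [0.049 0.03  0.072] mid [0.499  0.4534] zt 0.1005 circ [0.4979 0.4667 0.0194]
[ 23. 198.] 1090 ext [0.068 0.069 0.021] mid [ 0.5258 -0.2106] zt 0.0498 circ [ 0.5262 -0.2105  0.0324]
[ 97. 242.] 2435 ext [0.061 0.061 0.042] mid [ 0.5807 -0.0876] zt 0.0711 circ [ 0.5814 -0.0886  0.02  ]
[284. 242.] 1793 ext [0.057 0.057 0.036] mid [0.5719 0.1334] zt 0.0641 circ [0.5719 0.1333 0.0272]
[557. 276.] 75 ext [0.036 0.005 0.013] mid [0.6467 0.5798] zt 0.0421 circ [0.6574 0.5659 0.0141]
[115. 296.] 88 ext [0.016 0.016 0.014] mid [ 0.6595 -0.0847] zt 0.0434 circ [ 0.6337 -0.0526  0.0402]
[187. 353.] 644 ext [0.018 0.024 0.064] mid [0.6984 0.0225] zt 0.1182 circ [0.7031 0.0215 0.0123]

[553. 185.] 421 ext [0.042 0.026 0.012] mid [0.4988 0.4537] zt 0.1011 circ [0.4978 0.4675 0.0199]
[416. 239.] 1094 ext [0.068 0.068 0.014] mid [0.5627 0.2595] zt 0.1024 circ [0.5628 0.2599 0.0323]
[184. 358.] 394 ext [0.018 0.024 0.03 ] mid [0.6985 0.0224] zt 0.1188 circ [0.703  0.0214 0.0122]
```

Request:
play_rows(
  motion=[
    [[0,-0.2,0,0,0,0,1],[0,-0.4,0,0,0,0,1],[-0.04,-0.6,0,0,0,0,1],[-0.1,-0.8,0,0,0,0,1],[-0.2,-0.9,0,0,0,0,1],[-0.36,-0.91,0.06,0,0,0,1],[-0.5,-0.91,0.14,0,0,0,1],[-0.56,-0.91,0.24,0,0,0,1],[-0.56,-0.91,0.32,0,0,0,1],[-0.56,-0.91,0.36,0,0,0,1]],
  ],
)

```text
time_s: 23.1
ee_pos: [0.6776, -0.103, 0.1265]
eef_rot: [3.141, -0.002, -3.141]
force: [0.2, 0.4, -1.4]
grip_width: 0.094
grip_force: 0.0
```

```bash
python3 - <<'E'
from h import *
o,c,X=wcloud();print(o['ee_pos'],o['eef_rot'],o['time_s']);wblobs(o,c,X,.03,.06)
E
```

```text
[ 0.67757557 -0.10299607  0.12648013] [ 3.14114420e+00 -2.20042841e-03 -3.14133669e+00] 23.1
[31. 13.] 690 ext [0.021 0.053 0.03 ] mid [ 0.4664 -0.3428] zt 0.0585 circ [ 0.4429 -0.3478  0.0322]
[136.  41.] 2768 ext [0.068 0.069 0.022] mid [ 0.5268 -0.211 ] zt 0.0503 circ [ 0.5269 -0.211   0.0323]
[280. 130.] 350 ext [0.043 0.058 0.026] mid [ 0.5917 -0.0915] zt 0.0590 circ [ 0.5814 -0.0893  0.0303]
[517. 116.] 550 ext [0.055 0.03  0.03 ] mid [0.5738 0.1184] zt 0.0595 circ [0.5724 0.133  0.0285]
[542. 116.] 1347 ext [0.052 0.033 0.03 ] mid [0.572  0.1453] zt 0.0584 circ [0.5724 0.1333 0.0259]
[ 18. 119.] 1114 ext [0.057 0.057 0.016] mid [ 0.5734 -0.3534] zt 0.0441 circ [ 0.5731 -0.3536  0.027 ]
[274. 230.] 1611 ext [0.058 0.058 0.016] mid [ 0.6778 -0.1041] zt 0.0445 circ [ 0.6779 -0.1039  0.0271]
[ 23. 228.] 1352 ext [0.072 0.043 0.03 ] mid [ 0.6864 -0.3615] zt 0.0585 circ [ 0.6871 -0.3778  0.0356]
[413. 250.] 489 ext [0.022 0.019 0.03 ] mid [0.7008 0.0176] zt 0.0579 circ [0.7031 0.0215 0.0125]
[ 91. 265.] 924 ext [0.055 0.057 0.03 ] mid [ 0.7286 -0.2809] zt 0.0579 circ [ 0.7368 -0.2895  0.0346]
```

Request:
play_rows(
  motion=[
    [[0,-0.003,0.1,0,0,0,1],[0,-0.003,0.2,0,0,0,1],[0,-0.003,0.27,0,0,0,1],[0,-0.003,0.3,0,0,0,1],[0,-0.003,0.3,0,0,0,1],[0,-0.003,0.3,0,0,0,1],[0,-0.003,0.3,0,0,0,1]],
  ],
)

```text
time_s: 23.85
ee_pos: [0.6784, -0.104, 0.0544]
eef_rot: [-3.141, 0.002, -3.141]
force: [-0.5, -0.3, -0.3]
grip_width: 0.0942
grip_force: 0.0
```

Request:
play_rows(
  motion=[
    [[0,0,0.01,0,0,0,1],[0,0,0.01,0,0,0,-1],[0,0,0.01,0,0,0,-1],[0,0,0.01,0,0,0,-1],[0,0,0.01,0,0,0,-1],[0,0,0.01,0,0,0,-1],[0,0,0.01,0,0,0,-1],[0,0,0.01,0,0,0,-1],[0,0,0.01,0,0,0,-1]],
  ],
)

```text
time_s: 24.75
ee_pos: [0.6779, -0.1039, 0.0505]
eef_rot: [-3.142, -0.0, -3.141]
force: [-1.1, -0.2, -0.1]
grip_width: 0.0566
grip_force: 8.0
```

Request:
play_rows(
  motion=[
    [[0,0,-0.06,0,0,0,-1],[0,0,-0.2,0,0,0,-1],[0.03,0,-0.36,0,0,0,-1],[0.14,0,-0.46,0,0,0,-1],[0.28,0.08,-0.48,0,0,0,-1],[0.4,0.24,-0.48,0,0,0,-1],[0.424,0.42,-0.48,0,0,0,-1],[0.424,0.6,-0.48,0,0,0,-1],[0.424,0.78,-0.48,0,0,0,-1],[0.424,0.9,-0.46,0,0,0,-1]],
  ],
)

```text
time_s: 25.75
ee_pos: [0.5718, 0.1238, 0.1673]
eef_rot: [3.141, 0.002, -3.14]
force: [-0.1, -1.0, -1.3]
grip_width: 0.0571
grip_force: 8.0
```

Request:
play_rows(
  motion=[
    [[0,0.04,0.04,0,0,0,-1],[0,0.05,0.1,0,0,0,-1],[0,0.05,0.16,0,0,0,-1],[0,0.05,0.2,0,0,0,-1],[0,0.05,0.2,0,0,0,-1],[0,0.05,0.2,0,0,0,-1]],
  ],
)

```text
time_s: 26.35
ee_pos: [0.572, 0.1328, 0.1155]
eef_rot: [-3.142, -0.0, 3.141]
force: [0.5, -0.9, -1.1]
grip_width: 0.0571
grip_force: 8.0
```

```bash
python3 - <<'E'
from h import *
z=get_obs()['ee_pos'][2]
rims(.5719,.1333,[.064,z-.0065-.0005],.0285)
E
```

```text
[0.572  0.1328 0.1155] [ 0.5 -0.9 -1.1] 26.35
0.064 381 circ [0.5729 0.1334 0.0278] ext [0.5434 0.1071 0.0615] [0.563  0.1603 0.066 ]
0.10845443013289705 1570 circ [0.5716 0.1329 0.0271] ext [0.5433 0.0941 0.106 ] [0.6002 0.1726 0.111 ]
```

Request:
play_rows(
  motion=[
    [[-0.002,0.002,0.015,0,0,0,-1],[-0.002,0.002,0.03,0,0,0,-1],[-0.002,0.002,0.045,0,0,0,-1],[-0.002,0.002,0.06,0,0,0,-1],[-0.002,0.002,0.075,0,0,0,-1],[-0.002,0.002,0.09,0,0,0,-1],[-0.002,0.002,0.102,0,0,0,-1],[-0.002,0.002,0.112,0,0,0,-1],[-0.002,0.002,0.114,0,0,0,-1],[-0.002,0.002,0.114,0,0,0,-1]],
  ],
)

```text
time_s: 27.4
ee_pos: [0.5723, 0.1341, 0.0869]
eef_rot: [-3.142, -0.0, -3.141]
force: [-0.5, 0.4, -0.3]
grip_width: 0.057
grip_force: 8.0
```

Request:
play_rows(
  motion=[
    [[0,0,0.004,0,0,0,-1],[0,0,0.006,0,0,0,-1],[0,0,0.006,0,0,0,-1],[0,0,0.006,0,0,0,-1]],
  ],
)

```text
time_s: 27.8
ee_pos: [0.5724, 0.1341, 0.0856]
eef_rot: [3.142, 0.0, -3.141]
force: [0.4, -0.3, -0.4]
grip_width: 0.0571
grip_force: 8.0
```

Request:
play_rows(
  motion=[
    [[0,0,0.002,0,0,0,-1],[0,0,0.002,0,0,0,-1],[0,0,0.002,0,0,0,0.7],[0,0,0,0,0,0,1],[0,0,0,0,0,0,1],[0,0,-0.04,0,0,0,1],[0,0,-0.16,0,0,0,1],[0,0,-0.32,0,0,0,1],[0,-0.12,-0.46,0,0,0,1],[0,-0.3,-0.5,0,0,0,1]],
  ],
)

```text
time_s: 28.8
ee_pos: [0.5733, 0.0597, 0.2153]
eef_rot: [3.141, 0.006, -3.138]
force: [0.4, -0.1, 0.0]
grip_width: 0.0937
grip_force: 0.0
```

```bash
python3 - <<'E'
from h import *
o,c,X=wcloud();print(o['ee_pos'],o['eef_rot'],o['time_s']);wblobs(o,c,X,.03,.12);print();wblobs(o,c,X,.066,.12)
E
```

```text
[0.5732861  0.05972076 0.21529722] [ 3.14119619  0.00624356 -3.13832873] 28.8
[128.  19.] 894 ext [0.056 0.068 0.022] mid [ 0.3585 -0.0988] zt 0.0502 circ [ 0.352  -0.0987  0.0323]
[  1. 111.] 61 ext [0.035 0.005 0.006] mid [ 0.4425 -0.3161] zt 0.0351 circ [  3.2846 245.9581 246.2901]
[ 51. 167.] 1283 ext [0.068 0.068 0.022] mid [ 0.5258 -0.2102] zt 0.0501 circ [ 0.5263 -0.2107  0.0324]
[555. 155.] 315 ext [0.049 0.023 0.024] mid [0.4993 0.449 ] zt 0.0507 circ [0.4993 0.4625 0.023 ]
[350. 208.] 2936 ext [0.058 0.058 0.04 ] mid [0.5719 0.1339] zt 0.0789 circ [0.5721 0.1338 0.0271]
[139. 213.] 2883 ext [0.061 0.06  0.043] mid [ 0.5806 -0.088 ] zt 0.0712 circ [ 0.5814 -0.0887  0.02  ]
[  2. 207.] 104 ext [0.041 0.015 0.012] mid [ 0.5764 -0.3326] zt 0.0404 circ [ 0.5727 -0.3524  0.0268]
[  4. 269.] 154 ext [0.024 0.017 0.026] mid [ 0.6682 -0.3498] zt 0.0532 circ [ 0.6809 -0.3668  0.0237]
[429. 289.] 224 ext [0.01  0.04  0.014] mid [0.6831 0.2532] zt 0.0431 circ [0.619  0.2582 0.0645]
[243. 304.] 195 ext [0.013 0.025 0.025] mid [0.696  0.0216] zt 0.0530 circ [0.7027 0.0215 0.012 ]
[240. 343.] 76 ext [0.014 0.024 0.015] mid [0.6972 0.0221] zt 0.1196 circ [0.7038 0.0214 0.0129]

[469. 204.] 3110 ext [0.069 0.068 0.038] mid [0.5628 0.2596] zt 0.1019 circ [0.5629 0.2595 0.0324]
[353. 210.] 941 ext [0.057 0.057 0.015] mid [0.5721 0.1343] zt 0.0796 circ [0.5721 0.1338 0.0271]
[132. 216.] 2046 ext [0.057 0.057 0.007] mid [ 0.582  -0.0892] zt 0.0713 circ [ 0.5815 -0.0887  0.0199]
[240. 343.] 76 ext [0.014 0.024 0.015] mid [0.6972 0.0221] zt 0.1196 circ [0.7038 0.0214 0.0129]
```

Request:
play_rows(
  motion=[
    [[0,-0.2,0,0,0,0,1],[0,-0.4,0,0,0,0.02,1],[0,-0.6,0,0,0,0.04,1],[0,-0.8,0,0,0,0.06,1],[0,-0.96,0,0,0,0.0796,1],[0,-0.96,0,0,0,0.0796,1],[0,-0.96,0,0,0,0.0796,1]],
  ],
)

```text
time_s: 29.55
ee_pos: [0.5722, -0.1814, 0.2107]
eef_rot: [3.141, -0.0, 2.641]
force: [-0.4, 1.0, -0.0]
grip_width: 0.094
grip_force: 0.0
```

```bash
python3 - <<'E'
from h import *
o,c,X=wcloud();print(o['ee_pos'],o['eef_rot'],o['time_s']);wblobs(o,c,X,.03,.12)
R=Ro.from_euler('xyz',o['eef_rot']).as_matrix()
print(R.T@(np.array([.573,-.3537,.12])-o['ee_pos'])/.25)
E
```

```text
[ 0.57219291 -0.18136058  0.21070293] [ 3.14143331e+00 -8.28212702e-05  2.64120899e+00] 29.55
[242.  10.] 420 ext [0.04  0.055 0.021] mid [ 0.3663 -0.1061] zt 0.0506 circ [ 0.3519 -0.0992  0.0326]
[552.  47.] 645 ext [0.057 0.037 0.051] mid [0.5565 0.2437] zt 0.0771 circ [0.5616 0.2584 0.0321]
[515.  83.] 2071 ext [0.057 0.06  0.051] mid [0.5721 0.1327] zt 0.0787 circ [0.5723 0.133  0.0271]
[359. 173.] 3250 ext [0.06  0.061 0.043] mid [ 0.5803 -0.0913] zt 0.0713 circ [ 0.5816 -0.0901  0.0199]
[ 85. 179.] 3607 ext [0.065 0.065 0.057] mid [ 0.4432 -0.346 ] zt 0.0861 circ [ 0.4428 -0.3467  0.0213]
[226. 183.] 1665 ext [0.068 0.068 0.022] mid [ 0.5266 -0.2117] zt 0.0504 circ [ 0.5265 -0.2115  0.0323]
[487. 227.] 1066 ext [0.022 0.023 0.09 ] mid [0.7006 0.0191] zt 0.1166 circ [0.7033 0.0215 0.0127]
[137. 266.] 425 ext [0.036 0.055 0.015] mid [ 0.5618 -0.3549] zt 0.0443 circ [ 0.5726 -0.3542  0.0269]
[182. 357.] 2160 ext [0.065 0.066 0.057] mid [ 0.6831 -0.3733] zt 0.0857 circ [ 0.6753 -0.37    0.0173]
[261. 359.] 1948 ext [0.056 0.07  0.062] mid [ 0.7287 -0.2879] zt 0.0906 circ [ 0.7428 -0.2901  0.0325]
[-0.33359038 -0.6033504   0.36268796]
```

Request:
play_rows(
  motion=[
    [[-0.09,-0.16,0,0,0,0,1],[-0.18,-0.32,0,0,0,0,1],[-0.27,-0.48,0.06,0,0,0,1],[-0.333,-0.603,0.14,0,0,0,1],[-0.333,-0.603,0.24,0,0,0,1],[-0.333,-0.603,0.34,0,0,0,1],[-0.333,-0.603,0.36,0,0,0,1],[-0.333,-0.603,0.36,0,0,0,1]],
  ],
)

```text
time_s: 30.4
ee_pos: [0.5736, -0.3519, 0.1205]
eef_rot: [3.141, -0.001, 2.644]
force: [-1.1, 0.7, 1.2]
grip_width: 0.0939
grip_force: 0.0
```

```bash
python3 - <<'E'
from h import *
o,c,X=wcloud('w4.png');print(o['ee_pos'],o['eef_rot'],o['time_s']);wblobs(o,c,X,.03,.06)
R=Ro.from_euler('xyz',o['eef_rot']).as_matrix()
print(R.T@(np.array([.5728,-.354,.0505])-o['ee_pos'])/.25)
E
```

```text
[ 0.57362449 -0.35188095  0.12050466] [ 3.14145178e+00 -8.99350919e-04  2.64376755e+00] 30.4
[411.  90.] 3007 ext [0.067 0.068 0.022] mid [ 0.5265 -0.2122] zt 0.0503 circ [ 0.5264 -0.2123  0.0323]
[223.  98.] 584 ext [0.036 0.058 0.03 ] mid [ 0.458  -0.3438] zt 0.0586 circ [ 0.4427 -0.348   0.0326]
[516. 103.] 1545 ext [0.063 0.043 0.03 ] mid [ 0.5818 -0.1012] zt 0.0586 circ [ 0.5824 -0.0897  0.0294]
[271. 233.] 1668 ext [0.057 0.057 0.016] mid [ 0.5728 -0.3548] zt 0.0445 circ [ 0.5729 -0.3548  0.0271]
[ 10. 247.] 1045 ext [0.069 0.041 0.03 ] mid [ 0.4537 -0.6129] zt 0.0533 circ [ 0.4714 -0.6034  0.0129]
[383. 347.] 316 ext [0.034 0.019 0.03 ] mid [ 0.7233 -0.317 ] zt 0.0590 circ [ 0.7384 -0.2905  0.0356]
[272. 347.] 62 ext [0.018 0.017 0.021] mid [ 0.664  -0.4026] zt 0.0595 circ [ 0.6997 -0.3641  0.054 ]
[-0.0014017  -0.00906164  0.28001623]
```

Request:
play_rows(
  motion=[
    [[0,-0.01,0.1,0,0,0,1],[0,-0.01,0.2,0,0,0,1],[0,-0.01,0.26,0,0,0,1],[0,-0.01,0.28,0,0,0,1],[0,-0.01,0.28,0,0,0,1],[0,-0.01,0.28,0,0,0,1],[0,-0.01,0.28,0,0,0,1]],
  ],
)

```text
time_s: 31.15
ee_pos: [0.5725, -0.3556, 0.0518]
eef_rot: [-3.141, 0.002, 2.642]
force: [-0.5, -0.7, 0.1]
grip_width: 0.0939
grip_force: 0.0
```

Request:
play_rows(
  motion=[
    [[0,0,0.005,0,0,0,-1],[0,0,0.005,0,0,0,-1],[0,0,0.005,0,0,0,-1],[0,0,0.005,0,0,0,-1],[0,0,0.005,0,0,0,-1],[0,0,0.005,0,0,0,-1],[0,0,0.005,0,0,0,-1],[0,0,0.005,0,0,0,-1]],
  ],
)

```text
time_s: 31.95
ee_pos: [0.572, -0.3554, 0.0492]
eef_rot: [-3.142, 0.0, 2.642]
force: [0.3, -1.6, 0.7]
grip_width: 0.0577
grip_force: 8.0
```

Request:
play_rows(
  motion=[
    [[0,0,-0.06,0,0,0,-1],[0,0,-0.2,0,0,0,-1],[0,0,-0.36,0,0,0,-1],[0.05,0.09,-0.5,0,0,0,-1],[0.12,0.22,-0.52,0,0,-0.016,-1],[0.2,0.367,-0.52,0,0,-0.032,-1],[0.28,0.513,-0.52,0,0,-0.048,-1],[0.36,0.66,-0.52,0,0,-0.064,-1],[0.43,0.788,-0.52,0,0,-0.0794,-1],[0.46,0.843,-0.52,0,0,-0.0794,-1]],
  ],
)

```text
time_s: 32.95
ee_pos: [0.5721, -0.1125, 0.1805]
eef_rot: [3.142, 0.001, -3.138]
force: [-0.5, -0.5, 0.6]
grip_width: 0.0577
grip_force: 8.0
```

Request:
play_rows(
  motion=[
    [[0,0.15,0,0,0,0,-1],[0,0.32,0,0,0,0,-1],[0,0.49,0,0,0,0,-1],[0,0.66,0,0,0,0,-1],[0,0.82,0,0,0,0,-1],[0,0.93,0,0,0,0,-1],[0,0.98,0.05,0,0,0,-1],[0,0.98,0.12,0,0,0,-1],[0,0.98,0.18,0,0,0,-1],[0,0.98,0.18,0,0,0,-1]],
  ],
)

```text
time_s: 33.95
ee_pos: [0.5715, 0.1286, 0.1317]
eef_rot: [-3.141, -0.004, 3.139]
force: [0.1, -0.0, -0.9]
grip_width: 0.0579
grip_force: 8.0
```

```bash
python3 - <<'E'
from h import *
o=get_obs();z=o['ee_pos'][2];print(o['eef_rot'],o['grip_width'])
rims(.572,.1335,[.079,z-.0052-.0005],.0285)
E
```

```text
[-3.14083877 -0.00393936  3.13882777] 0.05788557683487093
[0.5715 0.1286 0.1317] [ 0.1 -0.  -0.9] 33.95
0.079 393 circ [0.5728 0.134  0.0276] ext [0.5442 0.1102 0.0766] [0.5753 0.1628 0.0807]
0.12596358269305608 1553 circ [0.5716 0.1287 0.027 ] ext [0.5436 0.0944 0.1235] [0.5991 0.1693 0.1284]
```

Request:
play_rows(
  motion=[
    [[-0.002,0.014,0.01,0,0,0,-1],[-0.002,0.014,0.03,0,0,0,-1],[-0.002,0.014,0.05,0,0,0,-1],[-0.002,0.014,0.05,0,0,0,-1],[-0.002,0.014,0.05,0,0,0,-1]],
  ],
)

```text
time_s: 34.5
ee_pos: [0.5728, 0.1332, 0.1217]
eef_rot: [-3.142, -0.0, 3.141]
force: [0.1, -0.1, -0.5]
grip_width: 0.0575
grip_force: 8.0
```

Request:
play_rows(
  motion=[
    [[0.002,0.002,0.014,0,0,0,-1],[0.002,0.002,0.028,0,0,0,-1],[0.002,0.002,0.042,0,0,0,-1],[0.002,0.002,0.056,0,0,0,-1],[0.002,0.002,0.068,0,0,0,-1],[0.002,0.002,0.078,0,0,0,-1],[0.002,0.002,0.085,0,0,0,-1],[0.002,0.002,0.087,0,0,0,-1],[0.002,0.002,0.087,0,0,0,-1]],
  ],
)

```text
time_s: 35.4
ee_pos: [0.5724, 0.1338, 0.1]
eef_rot: [3.142, -0.0, 3.141]
force: [-0.8, -0.1, -1.7]
grip_width: 0.058
grip_force: 8.0
```

Request:
play_rows(
  motion=[
    [[0,0,0.003,0,0,0,-1],[0,0,0.005,0,0,0,-1],[0,0,0.005,0,0,0,-1],[0,0,0.005,0,0,0,-1]],
  ],
)

```text
time_s: 35.8
ee_pos: [0.5726, 0.1338, 0.0991]
eef_rot: [3.142, 0.001, 3.141]
force: [-1.0, -0.1, 5.0]
grip_width: 0.0573
grip_force: 8.0
```

Request:
play_rows(
  motion=[
    [[0,0,0,0,0,0,0.7],[0,0,0,0,0,0,1],[0,0,0,0,0,0,1],[0,0,-0.04,0,0,0,1],[0,0,-0.16,0,0,0,1],[0,0,-0.32,0,0,0,1],[0.1,0.05,-0.5,0,0,0,1],[0.28,0.12,-0.6,0,0,0,1],[0.44,0.2,-0.6,0,0,0,1],[0.52,0.24,-0.6,0,0,0,1]],
  ],
)

```text
time_s: 36.8
ee_pos: [0.4401, 0.1949, 0.2507]
eef_rot: [3.14, 0.003, 3.142]
force: [1.0, -0.6, -0.3]
grip_width: 0.0937
grip_force: 0.0
```

```bash
python3 - <<'E'
from h import *
o,c,X=wcloud('w5.png');print(o['ee_pos'],o['eef_rot'],o['time_s']);wblobs(o,c,X,.055,.12)
z=X[...,2];m=(z>.04)&(z<.06)&(abs(X[...,1]-.2)<.05)&(X[...,0]<.45)&(X[...,0]>.38)
P=X[m];print('bar',len(P),np.percentile(P[:,0],[1,50,99]))
t=snap('top','t5.png');print();blobs(t,.036,.052)
E
```

```text
[0.44008904 0.19493437 0.25067437] [3.14041393e+00 2.50618429e-03 3.14151456e+00] 36.8
[484. 249.] 1331 ext [0.046 0.046 0.047] mid [0.4983 0.4618] zt 0.1010 circ [0.4958 0.462  0.014 ]
[546. 260.] 953 ext [0.047 0.066 0.058] mid [0.5227 0.6114] zt 0.1007 circ [0.5555 0.6382 0.0409]
[329. 293.] 1661 ext [0.048 0.065 0.048] mid [0.5515 0.2591] zt 0.1014 circ [0.5623 0.2601 0.0324]
[225. 298.] 918 ext [0.033 0.056 0.04 ] mid [0.5593 0.1345] zt 0.0933 circ [0.5727 0.1339 0.0273]
bar 861 [0.41639773 0.42266585 0.42990712]

[ 70. 112.] 325 ext [0.159 0.26  0.016] mid [0.859 0.6   0.044] zt 0.0508 circ [0.8933 0.5983 0.1303] [70. 56. 37.]
[369. 150.] 63 ext [0.052 0.054 0.016] mid [ 0.729 -0.278  0.044] zt 0.0493 circ [ 0.7394 -0.2876  0.0361] [126. 113. 102.]
[400. 167.] 66 ext [0.061 0.043 0.016] mid [ 0.683 -0.36   0.044] zt 0.0510 circ [ 0.6887 -0.3749  0.0353] [100.   85.5  81. ]
[ 48. 197.] 308 ext [0.2   0.102 0.016] mid [0.601 0.631 0.044] zt 0.0503 circ [0.6203 2.4068 1.8251] [51.  36.5 24. ]
[195. 186.] 856 ext [0.222 0.291 0.016] mid [0.579 0.201 0.044] zt 0.0437 circ [0.5577 0.
[... 920 characters left out ...]
0.037 0.005] mid [0.467 0.097 0.049] zt 0.0518 circ [0.5305 0.0992 0.0627] [133.5  87.   50. ]
[391. 253.] 51 ext [0.061 0.025 0.014] mid [ 0.442 -0.324  0.044] zt 0.0487 circ [ 0.4437 -0.3462  0.0332] [131. 132. 122.]
[307. 289.] 126 ext [0.067 0.066 0.016] mid [ 0.353 -0.098  0.044] zt 0.0505 circ [ 0.353  -0.097   0.0325] [122.  101.5  20. ]
[266. 395.] 98 ext [0.024 0.074 0.015] mid [0.089 0.008 0.044] zt 0.0502 circ [ 0.1815 -0.0053  0.1014] [51. 50. 35.]
[242. 408.] 86 ext [0.04  0.059 0.016] mid [0.054 0.071 0.044] zt 0.0503 circ [0.1117 0.1098 0.0755] [68. 68. 47.]
[296. 408.] 86 ext [0.039 0.059 0.015] mid [ 0.054 -0.066  0.044] zt 0.0508 circ [ 0.1013 -0.0987  0.0637] [41. 40. 29.]
```

View pics/t5.png

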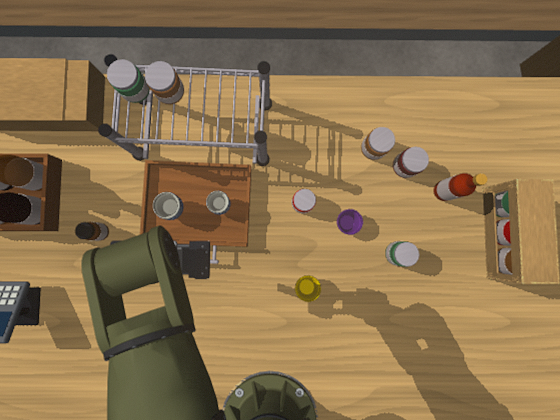

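The top view shows both stacks on the tray at (167,206) and (218,202), and no white bowls left on the counter. Next I push the tray shut.

Request:
play_rows(
  motion=[
    [[0.12,0.02,0,0,0,0,-1],[0.228,0.02,0,0,0,0,-1],[0.228,0.02,0,0,0,0,-1],[0.228,0.02,0.12,0,0,0,-1],[0.228,0.02,0.28,0,0,0,-1],[0.228,0.02,0.44,0,0,0,-1],[0.228,0.02,0.6,0,0,0,-1],[0.228,0.02,0.74,0,0,0,-1],[0.228,0.02,0.8,0,0,0,-1],[0.228,0.02,0.8,0,0,0,-1]],
  ],
)

```text
time_s: 37.9
ee_pos: [0.3854, 0.1983, 0.047]
eef_rot: [-3.14, -0.003, 3.14]
force: [0.3, 0.3, 0.9]
grip_width: 0.0172
grip_force: 0.0
```

Request:
play_rows(
  motion=[
    [[0,0,0,0,0,0,-1],[-0.03,0,0,0,0,0,-1],[-0.06,0,0,0,0,0,-1],[-0.08,0,0,0,0,0,-1],[-0.09,0,0,0,0,0,-1],[-0.1,0,0,0,0,0,-1],[-0.11,0,0,0,0,0,-1],[-0.122,0,0,0,0,0,-1],[-0.137,0,0,0,0,0,-1],[-0.155,0,0,0,0,0,-1]],
  ],
)

```text
time_s: 38.9
ee_pos: [0.4243, 0.1988, 0.0486]
eef_rot: [-3.141, -0.0, 3.141]
force: [-2.4, -0.8, 0.1]
grip_width: 0.0004
grip_force: 1.2
```

Request:
play_rows(
  motion=[
    [[-0.02,-0.001,0,0,0,0,-1],[-0.042,-0.002,0,0,0,0,-1],[-0.065,-0.003,0,0,0,0,-1],[-0.088,-0.004,0,0,0,0,-1],[-0.111,-0.005,0,0,0,0,-1],[-0.134,-0.006,0,0,0,0,-1],[-0.157,-0.007,0,0,0,0,-1],[-0.18,-0.008,0,0,0,0,-1],[-0.203,-0.009,0,0,0,0,-1],[-0.226,-0.01,0,0,0,0,-1]],
  ],
)

```text
time_s: 39.9
ee_pos: [0.4812, 0.1964, 0.0487]
eef_rot: [3.142, 0.0, 3.141]
force: [-2.4, 0.5, -0.7]
grip_width: 0.0001
grip_force: 1.2
```

Request:
play_rows(
  motion=[
    [[-0.023,-0.001,0,0,0,0,-1],[-0.046,-0.002,0,0,0,0,-1],[-0.069,-0.003,0,0,0,0,-1],[-0.092,-0.004,0,0,0,0,-1],[-0.115,-0.005,0,0,0,0,-1],[-0.138,-0.006,0,0,0,0,-1],[-0.161,-0.007,0,0,0,0,-1],[-0.184,-0.008,0,0,0,0,-1],[-0.207,-0.009,0,0,0,0,-1],[-0.23,-0.01,0,0,0,0,-1]],
  ],
)

```text
time_s: 40.9
ee_pos: [0.5386, 0.1938, 0.0487]
eef_rot: [-3.142, -0.0, 3.141]
force: [-3.1, 1.4, -0.1]
grip_width: 0.0005
grip_force: 1.2
```

Request:
play_rows(
  motion=[
    [[-0.023,-0.001,0,0,0,0,-1],[-0.046,-0.002,0,0,0,0,-1],[-0.069,-0.003,0,0,0,0,-1],[-0.092,-0.004,0,0,0,0,-1],[-0.115,-0.005,0,0,0,0,-1],[-0.138,-0.006,0,0,0,0,-1],[-0.158,-0.007,0,0,0,0,-1],[-0.174,-0.007,0,0,0,0,-1],[-0.187,-0.008,0,0,0,0,-1],[-0.196,-0.008,0,0,0,0,-1]],
  ],
)

```text
time_s: 41.9
ee_pos: [0.5874, 0.1916, 0.0487]
eef_rot: [-3.141, -0.0, 3.14]
force: [-3.4, -0.7, 0.6]
grip_width: 0.0004
grip_force: 1.1
```

Request:
play_rows(
  motion=[
    [[-0.008,0,0,0,0,0,-1],[-0.016,0,0,0,0,0,-1],[-0.022,0,0,0,0,0,-1],[-0.026,0,0,0,0,0,-1],[-0.026,0,0,0,0,0,-1]],
  ],
)

```text
time_s: 42.4
ee_pos: [0.5938, 0.1917, 0.0487]
eef_rot: [3.142, 0.0, 3.14]
force: [-0.5, -0.3, -0.2]
grip_width: 0.0003
grip_force: 0.4
```

Request:
play_rows(
  motion=[
    [[-0.004,0,0,0,0,0,-1],[-0.008,0,0,0,0,0,-1],[-0.012,0,0,0,0,0,-1],[-0.016,0,0,0,0,0,-1],[-0.018,0,0,0,0,0,-1],[-0.018,0,0,0,0,0,-1]],
  ],
)

```text
time_s: 43.0
ee_pos: [0.5977, 0.1917, 0.0486]
eef_rot: [-3.141, -0.001, 3.14]
force: [-6.0, -1.1, 2.2]
grip_width: 0.0008
grip_force: 3.1
```

Force is rising at the stop, so I'll back off, lift clear and check.

Request:
play_rows(
  motion=[
    [[0.02,0,0,0,0,0,-1],[0.06,0,0,0,0,0,-1],[0.14,0,0,0,0,0,-1],[0.24,0,-0.02,0,0,0,-1],[0.36,0,-0.2,0,0,0,-1],[0.44,0,-0.4,0,0,0,-1],[0.44,0,-0.6,0,0,0,-1],[0.44,0,-0.8,0,0,0,-1],[0.44,0,-0.9,0,0,0,-1],[0.44,0,-0.9,0,0,0,-1]],
  ],
)

```text
time_s: 44.0
ee_pos: [0.4893, 0.1924, 0.2787]
eef_rot: [3.139, 0.009, 3.141]
force: [0.4, -0.0, -0.7]
grip_width: 0.0004
grip_force: 0.0
```

```bash
python3 - <<'E'
from h import *
o,c,X=wcloud('w6.png');print(o['ee_pos'],o['time_s']);wblobs(o,c,X,.055,.12)
for lo in (.08,.09,.098):print(lo);wblobs(o,c,X,lo,.12)
z=X[...,2];m=(z>.04)&(z<.06)&(abs(X[...,1]-.195)<.05)&(X[...,0]<.63)&(X[...,0]>.56)
P=X[m];print('bar',len(P),np.percentile(P[:,0],[1,50,99]),np.polyfit(P[:,1],P[:,0],1))
E
```

```text
[0.48930281 0.19235013 0.27873874] 44.0
[556. 109.] 256 ext [0.061 0.022 0.02 ] mid [0.3401 0.6288] zt 0.0729 circ [0.3204 0.8053 0.1852]
[480. 207.] 1323 ext [0.047 0.046 0.047] mid [0.4993 0.4619] zt 0.1010 circ [0.4986 0.4627 0.0151]
[ 79. 262.] 1200 ext [0.06  0.059 0.017] mid [ 0.5805 -0.0877] zt 0.0711 circ [ 0.5813 -0.0885  0.0201]
[155. 349.] 474 ext [0.021 0.023 0.064] mid [0.6993 0.0231] zt 0.1178 circ [0.7029 0.0214 0.0124]
[394. 354.] 515 ext [0.022 0.023 0.065] mid [0.7138 0.3636] zt 0.1167 circ [0.7162 0.3648 0.0121]
0.08
[486. 210.] 862 ext [0.042 0.043 0.022] mid [0.4986 0.463 ] zt 0.1012 circ [0.4986 0.4628 0.0151]
[550. 244.] 749 ext [0.073 0.041 0.04 ] mid [0.5528 0.6147] zt 0.1172 circ [0.554  0.6347 0.0373]
[552. 279.] 63 ext [0.005 0.026 0.038] mid [0.6102 0.6384] zt 0.1134 circ [0.6258 0.6301 0.0165]
[153. 352.] 341 ext [0.021 0.023 0.04 ] mid [0.6994 0.0232] zt 0.1187 circ [0.7025 0.0215 0.0121]
[396. 359.] 335 ext [0.022 0.023 0.04 ] mid [0.7138 0.3635] zt 0.1177 circ [0.7163 0.3648 0.0121]
0.09
[487. 210.] 770 ext [0.042 0.043 0.012] mid [0.4986 0.4631] zt 0
[... 712 characters left out ...]
.3648 0.0122]Traceback (most recent call last):
  File "<stdin>", line 5, in <module>
    return _quantile_unchecked(
        a, q, axis, out, overwrite_input, method, keepdims, weights)
    return _ureduce(a,
                    func=_quantile_ureduce_func,
    ...<5 lines>...
                    overwrite_input=overwrite_input,
                    method=method)
    r = func(a, **kwargs)
    result = _quantile(arr,
                       quantiles=q,
    ...<2 lines>...
                       out=out,
                       weights=wgt)
    slices_having_nans = np.isnan(arr[-1, ...])
                                  ~~~^^^^^^^^^
IndexError: index -1 is out of bounds for axis 0 with size 0
```

View pics/w6.png

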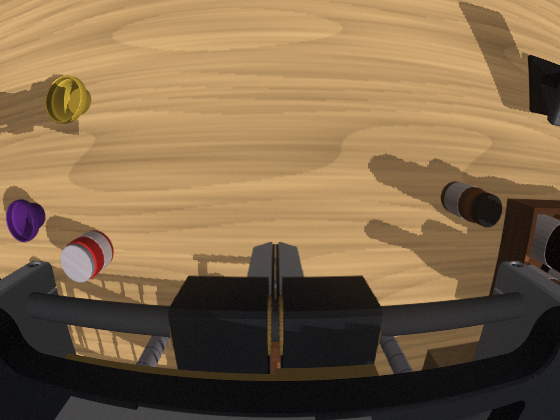

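The closed fingers hide the handle in the wrist view, so I'll check with the fixed cameras instead.

```bash
python3 - <<'E'
from h import *
for n in('top','scene'):
    c=snap(n,n[0]+'7.png');X=cloud(c);print(n)
    for (cx,cy,r,zr) in((.7495,.254,.034,.102),(.757,.127,.0285,.094)):
        for z in(zr,):
            m=(np.hypot(X[...,0]-cx,X[...,1]-cy)<r+.014)&(abs(X[...,2]-z)<.004);P=X[m]
            print(z,len(P),circ(P[:,:2]) if len(P)>8 else '', P[:,2].mean())
    m=(X[...,2]>.04)&(X[...,2]<.06)&(X[...,0]<.632)&(X[...,0]>.57)&(abs(X[...,1]-.195)<.05);P=X[m];print('bar',len(P),np.median(P[:,0]) if len(P) else '')
img=cv2.imread('pics/t7.png')[50:210,90:290];img2=cv2.imread('pics/s7.png')[90:250,260:420]
cv2.imwrite('pics/c7.png',np.hstack([cv2.resize(img,(400,320)),cv2.resize(img2,(320,320))]))
E
```

```text
top
0.102 65 [0.75332128 0.25476502 0.03231263] 0.10116421817474344
0.094 68 [0.76326651 0.12845657 0.02715318] 0.0930544438769647
bar 154 0.6130785532634002
scene
0.102 31 [0.75297712 0.25015118 0.03241912] 0.10105468419376903
0.094 37 [0.76351291 0.1235594  0.02696434] 0.09313490971528665
bar 73 0.6136717232537588
```

View pics/c7.png

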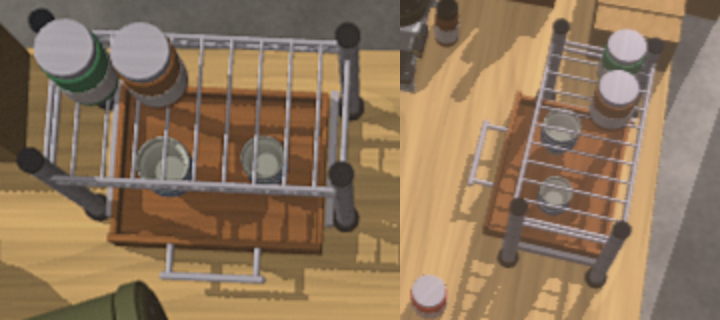

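Both stacks are upright under the shelf at the right rim heights. They moved 190 mm with the tray, so it is shut.

```bash
python3 -c "
from h import *
print(workorder.hand_in())"
```

```text
the job is handed in; nothing more can be done
None
```

I nested all four counter bowls, two large and two small, into their own stacks on the tray, pushed the tray shut and handed the job in. My camera checks showed both stacks upright and fully seated; the judge's verdict was not shown.

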